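# Refill the make-up carousel from the tilt-out bin

### The arm

A 6-joint arm with a two-finger parallel gripper is mounted at the origin on the work surface. World frame = base frame: x ahead of the robot, y to its left, z up, the work surface at z = 0. Lengths are in m, angles in rad, forces in N, time in s.
With the tool pointing down it reaches from about 0.3 to 0.85 m from the base axis. Payload 5.4 kg.
Tool frame: the origin (TCP) lies midway between the tips of the shut fingers; the grasp point (between the pads) lies 19 mm behind it; z points along the fingers, x is the direction in which the jaws open and shut, and the axes are right-handed (so a half turn about z gives the same grasp; the last joint's range is limited). The gripper opens to 85 mm and grips with 20 to 120 N. Pads are 22 mm wide; open, the fingers measure 114 mm over their backs; the gripper's body (76 mm by 85 mm) begins 54 mm behind the grasp point. The pads swing forward as they close: fully open they stand 13 mm farther back than shut.
Start: joints at [-1.49, 0.158, 1.597, -0, 1.386, -0.21], TCP at [0.165, -0.551, 0.231] pointing down, gripper open.
Joint ranges: [-2.91, 2.91], [-0.94, 2.29], [0.18, 2.7], [-1.29, 4.43], [0.17, 2.64], [-3, 3]. Speed limits (rad/s): [2.57, 2.57, 3.14, 3.14, 3.14, 3.14].

### API

Orientations are given as [roll, pitch, yaw] about the fixed x, y, z axes, in that order (R = Rz(yaw) Ry(pitch) Rx(roll)).
In Python, from plant import readout, eyes, order gives the robot as it stands. The module is installed in compiled form; this text tells all that it offers.
- The arm moves only by the tool play_rows, never from a script. Its arguments are lists of equal length, an entry for each row: "linear": the shift along the tool's x, y, z in mm, a list of three; "turn": the turn, a rotation vector about the tool's x, y, z in rad, a list of three. A call has 1 to 12 rows; each row shifts and turns the pose as measured when the row begins, along the tool's axes as they then stand; what a row does not reach is not made up. A row lasts 1/12 s, in which the tool goes at most 41.7 mm and 7.16 degrees, less where a joint would pass 70% of its speed; a pose out of reach is approached as far as the arm can. A call is refused whole if a number of a shift passes 41.7 or a number of a turn 0.125, either way. A call with a gripper value outside its range is refused whole. "grip" is the finger opening in mm, from 0 to 85.4, set as the call begins (left out, the last holds). The fingers move at their own pace and stop on an object; "squeeze" is the grip in N (left out, the last holds). Time passes only in rows, so rows that do not move let the fingers close. It gives the time, the measured TCP pose, the force and the opening at its end, in the units of the state.
- readout.get_obs(): the state, without advancing time (a new reading comes with each control period).
- eyes.snapshot(name): name is "scene" or "top" or "wrist"; returns (picture, depth): 400x640x3 uint8, red, green, blue; 400x640 float32, m along the optical axis (not along the pixel's ray), 0 where there is no reading.
- eyes.get_calibration(name): a dict with "fx", "fy", "cx", "cy" (pixels), "T" (4x4, takes a point from camera to world coordinates). Camera axes: x right, y up, looking along -z (the intrinsics and any distortion apply to the point x, -y, -z); pixel columns grow to the right and rows downward; lengths in m; the calibration is good to about 2 mm. A picture is of the moment at which its call begins: read the wrist's pose just before it. get_calibration takes no time and is no camera call; for the wrist camera it gives the pose at the moment of the call.
- order.hand_in(): hands the job in, once; it reports no verdict.
The state is a dict: "time_s": time; "joints": joint angles; "joint_vel": joint speeds; "joint_torque": joint torques, N m; "tcp_pos": TCP position; "ee_rot": TCP orientation; "ft_force": force on the tool from outside, world axes, zero at the start; "wrist_torque": the same for the moment, N m; "opening": finger opening in m.
Only numpy, scipy, OpenCV 4.12 (cv2) and the standard library are available. Lean on these libraries where they do the work, as an engineer would, in place of code of your own. Each camera call takes 0.05 s, during which the arm holds its last target.

### The job

Refill the empty pocket of the make-up carousel: turn the carousel until its empty pocket stands under the lip of the tilt-out bin, then pull the bin forward to its stop so that all three compacts tip out into that pocket. Swing the bin back home, then turn the carousel until the filled pocket stands at the pick-up bar on the station's base, and leave the other things on the counter where they are.

Things in the scene. Friction and masses are not known exactly. Their poses are not given: they have to be found in the camera images.
- axis (a point): Centre of the carousel, on its turning axis, level with the top of its rim (50 mm above the counter). Its x axis points level from the carousel to the stand of the tilt-out bin, z is up. The carousel is a white disc, 230 mm across, with four sunk quarter pockets; its flat outer rim, radius 90 to 115 mm, can be turned by pressing a fingertip on it and dragging. Fixed to the counter.
- carousel (a joint): Turning angle of the carousel (rad), counter-clockwise from above. At 0 the empty pocket is centred under the bin's lip; at 1.75 it is centred at the pick-up bar. Turns without end either way, very lightly (about 0.02 N m of friction), and stops when let go.
- pocket (a point): Centre of the floor of the carousel's empty pocket, 58 mm from the axis, 18 mm above the counter; turns with the carousel. Pockets reach from radius 22 mm (a hub that tapers to a point 94 mm above the counter) to 90 mm, parted by 4 mm walls 48 mm above the counter. The other three hold fixed stock (lipsticks, jars, small bottles) up to 76 mm above the counter.
- drop (a point): The fixed point where the pocket's centre must stand to catch what tips from the bin: under the bin's lip, 58 mm from the axis, 18 mm above the counter.
- notch (a point): The fixed point where the pocket's centre stands when it faces the pick-up bar (a small dark steel bar, 14 mm wide, that sticks out of the round base by 38 mm on the side near the robot): 58 mm from the axis, 18 mm above the counter.
- pivot (a point): Middle of the bin's level pivot, 132 mm above the counter, 120 mm from the carousel's axis; same axes as axis. The bin turns about this frame's y axis, its top towards -x (over the carousel). The stand's side plates lie 37 to 43 mm either side of the middle, up to 146 mm above the counter, 106 to 206 mm from the carousel's axis.
- bin (a joint): Tilt of the bin (rad): 0 shut (home, floor level), 1.35 forward at its stop, where its sloped front points 47 degrees down into the pocket. A stiff pivot: it stays where it is left and takes about 2 N at the bar.
- bar (a point): Middle of the bin's steel handle bar, level, about 65 mm long, 8 mm thick, held by two thin arms at its ends 45 mm above the top of the bin's back wall; free in front, behind and above. With the bin shut it lies 90 mm behind the pivot (+x of pivot) and 120 mm above it; it moves with the bin on an arc of 150 mm radius about the pivot.
- lip (a point): Middle of the front edge of the bin's sloped front wall, 64 mm from the pivot; moves with the bin. The bin is grey, open on top, 64 mm wide.
- compact1_mid (a point): Centre of a small round black compact, 26 mm across, 10 mm thick, smooth, about 15 g, lying in the bin.
- compact2_mid (a point): Centre of a second, equal compact in the bin.
- compact3_mid (a point): Centre of a third, equal compact in the bin.
- foundation: Bystander: upright make-up bottle, 34 mm across, 85 mm high; origin at its foot.
- powder: Bystander: low jar, 60 mm across, 38 mm high; origin at its foot.
- cream: Bystander: low glass jar, 48 mm across, 45 mm high; origin at its foot.
- brush: Bystander: make-up brush lying along its x axis, about 190 mm long; origin at its underside.
- spray: Bystander: upright clear bottle, 44 mm across, 140 mm high; origin at its foot.
- dish: Bystander: white dish, 90 mm across, 25 mm high; origin at its foot.
- tissues: Bystander: pack of wipes, 110 x 170 x 48 mm; origin at its underside.

How it is judged:
By the outcome, as a careful person would: the job done as asked, in the order asked, and still so for the second after the job is handed in, with the robot touching nothing.
It also fails if it takes over 72 s, if anything falls off the work surface, if the arm or the gripper's body presses on something with over 40 N, if the wrist force passes 120 N, or if a joint passes its speed limit or range.

## Working session

There is one attempt and no reset: what is moved stays moved. The work goes in short steps, Python scripts to look and compute and a tool call to move; the robot and the scene stay as the last step left them, time stands still between calls to the robot, and variables do not carry over. Pictures are saved under pics/ and viewed, and the job is handed in when it is done.

Besides the shell and the picture viewer there is one more tool, called after ">>>" by a JSON object that holds its "op" and its "data", one argument or row to a line. play_rows: Moves the arm, as the interface text tells. Its arguments: {"type":"object","properties":{"linear":{"type":"array","items":{"type":"array","items":{"type":"number"}}},"turn":{"type":"array","items":{"type":"array","items":{"type":"number"}}},"grip":{"type":"number"},"squeeze":{"type":"number"}},"required":["linear","turn"]}

```bash
mkdir -p pics; cat > h.py <<'E'
import numpy as np, cv2
from plant import readout, eyes, order
def snap(name,tag):
    c=eyes.get_calibration(name); p,d=eyes.snapshot(name)
    cv2.imwrite(f'pics/{tag}.png',p[:,:,::-1]); np.savez(f'{tag}.npz',p=p,d=d,T=c['T'],k=[c['fx'],c['fy'],c['cx'],c['cy']])
    return p,d,c
def load(tag):
    z=np.load(f'{tag}.npz'); return z['p'],z['d'],z['T'],z['k']
def cloud(tag):
    p,d,T,k=load(tag); v,u=np.mgrid[0:400,0:640]
    X=np.stack([(u-k[2])/k[0]*d,-(v-k[3])/k[1]*d,-d],-1)
    W=X@T[:3,:3].T+T[:3,3]; W[d==0]=np.nan
    return p,W
def ray(tag,u,v,z):
    p,d,T,k=load(tag); r=T[:3,:3]@np.array([(u-k[2])/k[0],-(v-k[3])/k[1],-1]); o=T[:3,3]
    return o+r*(z-o[2])/r[2]
def proj(tag,P):
    p,d,T,k=load(tag); X=(np.asarray(P)-T[:3,3])@T[:3,:3]
    return k[2]+k[0]*X[...,0]/-X[...,2], k[3]-k[1]*X[...,1]/-X[...,2]
E
python3 - <<'E'
from h import *
for n in ['scene','top','wrist']:
    p,d,c=snap(n,n+'0'); print(n,c, (d>0).mean())
print(readout.get_obs())
E
```

```text
scene {'fx': 448.49445580632556, 'fy': 448.49445580632556, 'cx': 309.0253719410347, 'cy': 200.04795021897758, 'T': array([[-0.30269461, -0.78763654,  0.53666066,  1.1932076 ],
       [ 0.95305209, -0.2549993 ,  0.16330053,  0.2139246 ],
       [ 0.00822663,  0.56089575,  0.82784556,  1.15892526],
       [ 0.        ,  0.        ,  0.        ,  1.        ]])} 0.9960546875
top {'fx': 431.45976669931724, 'fy': 431.45976669931724, 'cx': 329.80548709544536, 'cy': 190.14837400254268, 'T': array([[ 0.00267178,  0.99835456, -0.05728036,  0.4660109 ],
       [-0.99997437,  0.00228682, -0.00678525, -0.00538679],
       [-0.00664309,  0.05729703,  0.99833507,  1.49370847],
       [ 0.        ,  0.        ,  0.        ,  1.        ]])} 0.995984375
wrist {'fx': 360.2549618267557, 'fy': 360.2549618267557, 'cx': 317.3375662600382, 'cy': 203.6452198322504, 'T': array([[ 0.28600742,  0.90982691,  0.30069045,  0.24287439],
       [-0.95822435,  0.27235193,  0.08735283, -0.52747977],
       [-0.00241767, -0.31311247,  0.94971297,  0.37313856],
       [ 0.        ,  0.        ,  0.        ,  1.        ]])} 0.9960859375
{'time_s': 0.15, 'joints': array([-1.49008481e+00,  1.58892250e-01,  1.59798007e+00, -1.91269686e-05,
        1.38621430e+00, -2.10096260e-01]), 'joint_vel': array([ 0.00069189, -0.00080518, -0.0033297 ,  0.00081367,  0.00201874,
        0.00067955]), 'joint_torque': array([ 1.11422321e-04, -3.96378422e+01, -3.31784892e+01, -1.96216970e-04,
        5.47516524e-03, -2.41672410e-05]), 'tcp_pos': array([ 0.16480386, -0.55037146,  0.23053127]), 'ee_rot': array([-3.14129946e+00,  1.46503547e-03, -1.27998481e+00]), 'ft_force': array([1.31578955, 0.0082726 , 0.52479662]), 'wrist_torque': array([-0.01911399, -0.01173008, -0.00458652]), 'opening': 0.08549890211284018}
```

View pics/scene0.png

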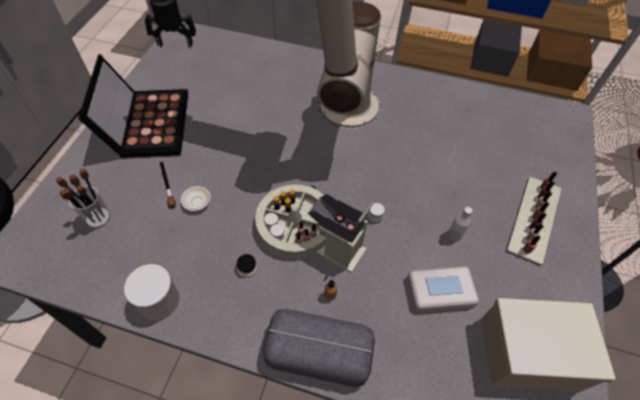

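View pics/top0.png

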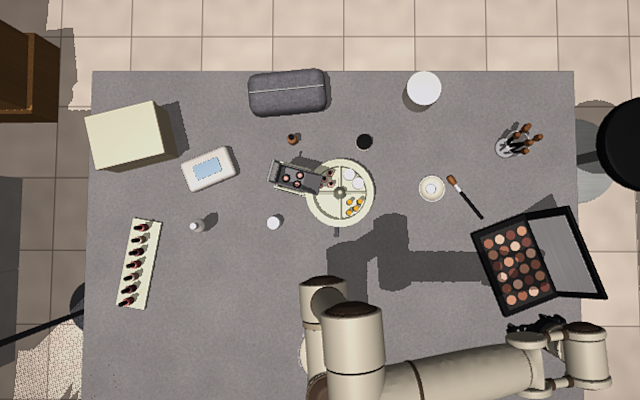

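The scene view shows the carousel at about (295,220) with the bin at (340,220). In the top view the carousel is at (340,192), the bin is to its left at (295,177) and the pick-up bar is at (337,232). I'll zoom in and measure.

```bash
python3 - <<'E'
from h import *
p,W=cloud('top0')
c=p[130:250,250:400]; cv2.imwrite('pics/top0z.png',cv2.resize(c,None,fx=5,fy=5,interpolation=cv2.INTER_CUBIC)[:,:,::-1])
p2,_=cloud('scene0')
c=p2[170:280,230:390]; cv2.imwrite('pics/scene0z.png',cv2.resize(c,None,fx=5,fy=5,interpolation=cv2.INTER_CUBIC)[:,:,::-1])
# rim: points with z 46..54 near the carousel
s=W[130:260,250:400].reshape(-1,3); s=s[np.abs(s[:,2]-.05)<.006]
ctr=ray('top0',340,192,.05)
print(ctr)
from scipy.optimize import least_squares
m=np.hypot(*(s-ctr)[:,:2].T); s=s[(m>.08)&(m<.125)]
print(len(s))
# rim circle fit: band 90-115 mean ~.1025; use outer edge contour on mask
m=(np.abs(W[:,:,2]-.05)<.006)&(np.hypot(W[:,:,0]-ctr[0],W[:,:,1]-ctr[1])<.13)
ys,xs=np.nonzero(m)
hull=cv2.convexHull(np.stack([xs,ys],1).astype(np.int32))[:,0]
H=np.array([ray('top0',u,v,.05) for u,v in hull])
f=lambda q:np.hypot(H[:,0]-q[0],H[:,1]-q[1])-q[2]
r=least_squares(f,[*ctr[:2],.115],loss='soft_l1',f_scale=.001); print(r.x, np.round(f(r.x)*1e3,1))
E
```

```text
[ 0.54270945 -0.02974679  0.05      ]
1209
[ 0.54049695 -0.02657081  0.11407526] [ 0.4 -0.4 -0.1  0.4 -0.   0.1 -0.3 -0.1 -0.4 -0.2  0.1  0.1  0.4 -0.1
 -0.3  0.1  0.6  0.  -0.2 -0.3 -0.1  0.   0.1  0.1  0.1  0.  -0.1 -0.2
  0.   0.  -0.2  0.   0.1  0.3]
```

View pics/top0z.png

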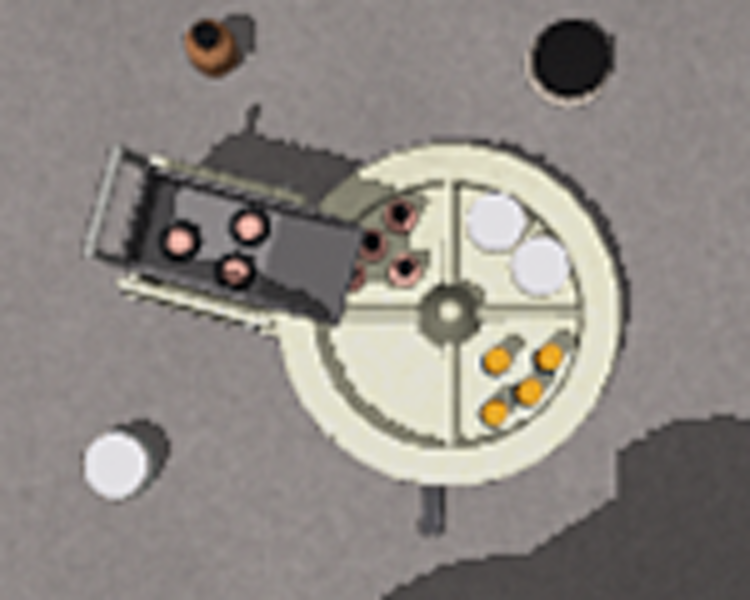

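View pics/scene0z.png

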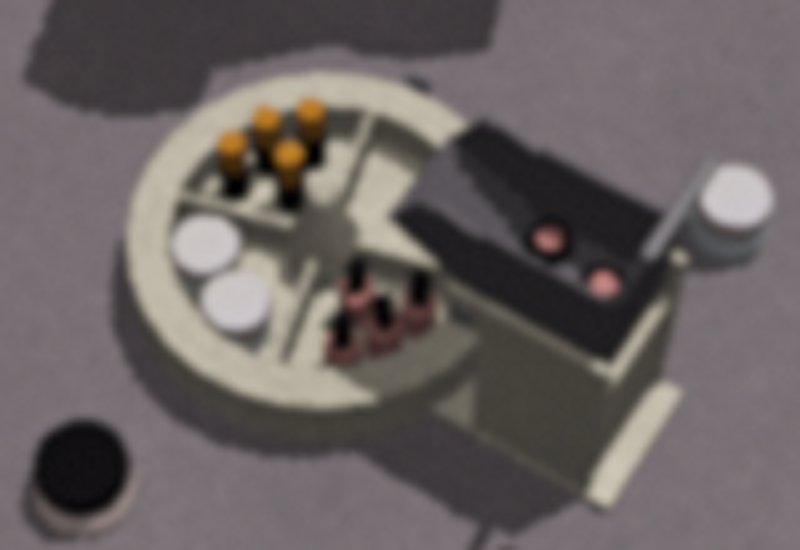

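```bash
python3 - <<'E'
from h import *
C=np.array([.5405,-.0266,.05])
# precision wall: use depth/colour? manual pts
P=lambda u,v,z:ray('top0',250+(u+.5)/5-.5,130+(v+.5)/5-.5,z)
ang=lambda d:np.degrees(np.arctan2(d[1],d[0]))
a=P(455,182,.048);b=P(453,440,.048);print('wallV',ang(a-b),a-C,b-C)
a=P(335,315,.048);b=P(580,305,.048);print('wallH',ang(a-b),a-C,b-C)
p,W=cloud('top0')
# bar by depth: z>.235
s=W[140:200,260:345]; m=(s[:,:,2]>.243)&(s[:,:,2]<.27); q=s[m]; print(len(q),q.mean(0),q.min(0),q.max(0))
d=q.mean(0)-C; print('bar dir',ang(d),np.hypot(*d[:2]))
u,sv,vt=np.linalg.svd(q-q.mean(0));print('bar axis',ang(vt[0]), ang(vt[0])-90)
a=P(120,150,.252);b=P(90,255,.252);print(a,b,np.linalg.norm(a-b),ang(a-b),ang((a+b)/2-C),np.hypot(*((a+b)/2-C)[:2]))
t=P(432,530,.02);print('pick',t-C,ang(t-C),np.hypot(*(t-C)[:2]))
# scene side clouds: stand plates
p2,W2=cloud('scene0')
m=(W2[:,:,2]>.243)&(np.hypot(W2[:,:,0]-.59,W2[:,:,1]-.18)<.06); q=W2[m]; print('scene bar',len(q),q.mean(0) if len(q) else '')
# objects centroid
for n,(u,v) in dict(found=(293,139),cream=(364,141),spray=(197,225),powd=(274,222),dish=(432,188),tiss=(210,168)).items():
    print(n,W[v,u])
E
```

```text
wallV -0.370961575627684 [ 0.08997387 -0.00508467 -0.002     ] [-0.0833981  -0.00396215 -0.002     ]
wallH 92.47346784058098 [ 0.00011725  0.07533439 -0.002     ] [ 0.00721737 -0.08903189 -0.002     ]
67 [0.59361523 0.17594116 0.25535759] [0.56302506 0.16473629 0.24448484] [0.62737243 0.18699247 0.26084144]
bar dir 75.30541308594982 0.209389941487393
bar axis 165.2755545354552 75.2755545354552
[0.62552622 0.16612026 0.252     ] [0.56447548 0.18285181 0.252     ] 0.06330195500529931 -15.326149040316793 74.8353003746005 0.2083409161510016
pick [-0.1446951   0.00975121 -0.03      ] 176.1445832324054 0.14502329792114982
scene bar 85 [0.60015623 0.17509036 0.25516997]
found [0.71916997 0.12791325 0.06344676]
cream [ 0.71672733 -0.11111874  0.040609  ]
spray [0.43279238 0.42644069 0.11893961]
powd [0.44189197 0.190184   0.05275014]
dish [ 0.55966866 -0.34802265  0.00490379]
tiss [0.62308837 0.4093138  0.04582207]
```

```bash
python3 - <<'E'
from h import *
from scipy.optimize import least_squares
from scipy.ndimage import map_coordinates
ang=lambda d:np.degrees(np.arctan2(d[1],d[0]))
C=np.array([.5415,-.0275])
for tag,rngs in (('top0',[(-170,40),(170,200)]),('scene0',[(-160,10),(150,180)])):
    p,d,T,k=load(tag)
    g=p.astype(float).min(2); g=cv2.GaussianBlur(g,(0,0),.7)
    for it in range(2):
      pts=[];A=[]
      for th in np.radians(np.arange(-180,180,4)):
        dg=np.degrees(th)
        if -5<(dg-76)<5 or 30<dg<125: continue
        r=np.arange(.100,.130,.0005)
        P=np.stack([C[0]+r*np.cos(th),C[1]+r*np.sin(th),0*r+.05],-1)
        u,v=proj(tag,P); x=map_coordinates(g,[v,u],order=1)
        gr=-np.gradient(x); i=gr.argmax()
        if gr[i]>1: pts.append(P[i]);A.append(dg)
      H=np.array(pts)
      f=lambda q:np.hypot(H[:,0]-q[0],H[:,1]-q[1])-q[2]
      R=least_squares(f,[*C,.115],loss='soft_l1',f_scale=.001); print(tag,len(H),R.x,np.abs(R.fun).max(),np.median(np.abs(R.fun)))
      C=R.x[:2]
P=lambda u,v,z:ray('top0',250+(u+.5)/5-.5,130+(v+.5)/5-.5,z)
print('apex',P(450,311,.094))
E
```

```text
top0 66 [ 0.54141069 -0.02779074  0.11366675] 0.0028393608338823095 0.0005427193359034549
top0 66 [ 0.54137525 -0.02773742  0.11364972] 0.002899060069878237 0.0006181416313623816
scene0 62 [ 0.5408371  -0.02907489  0.11473115] 0.014370627350073495 0.0005009733538979891
scene0 63 [ 0.54074419 -0.0291442   0.11480611] 0.014832668938543639 0.0005783649201708124
apex [ 0.54101947 -0.02770436  0.094     ]
```

Carousel axis is at (0.541, -0.028). The bin points along about 75.3° (bar predicted at (0.594, 0.175), in agreement with depth), and the empty pocket is at about 136°, so it needs about -60.7°. First I'll close the gripper and turn the tool so its x axis lies along the bin.

>>> {"op": "play_rows", "data": {
  "linear": [
    [0, 0, 0],
    [0, 0, 0],
    [0, 0, 0],
    [0, 0, 0],
    [0, 0, 0]
  ],
  "turn": [
    [0, 0, 0.11],
    [0, 0, 0.11],
    [0, 0, 0.11],
    [0, 0, 0.11],
    [0, 0, 0.11]
  ],
  "grip": 0
}}

```text
time_s: 0.57
tcp_pos: [0.1647, -0.549, 0.2282]
ee_rot: [3.14, 0.006, -1.853]
ft_force: [-0.0, -0.5, -0.4]
opening: 0.0254
```

```bash
cat >> h.py <<'E'
from scipy.spatial.transform import Rotation as Ro
C=np.array([.541,-.028]); B=np.radians(75.3)
def totool(dw):
    o=readout.get_obs(); return Ro.from_euler('xyz',o['ee_rot']).as_matrix().T@np.asarray(dw)*1e3
def rim(deg,r=.1025,z=.05):
    a=np.radians(deg); return np.array([C[0]+r*np.cos(a),C[1]+r*np.sin(a),z])
def goto(P,n=None):
    o=readout.get_obs(); d=np.asarray(P)-o['tcp_pos']; t=totool(d)
    print('t',o['time_s'],'pos',o['tcp_pos'].round(4),'rot',o['ee_rot'].round(3),'F',o['ft_force'].round(1),'need tool mm',t.round(1),'rows@40',np.linalg.norm(t)/40)
    if n: print((t/n).round(1))
E
python3 - <<'E'
from h import *
goto([*rim(-75)[:2],.12],16); print(readout.get_obs()['opening'])
E
```

```text
t 0.5667 pos [ 0.1647 -0.549   0.2282] rot [ 3.14   0.006 -1.853] F [-0.  -0.5 -0.4] need tool mm [-516.8 -269.7  110.5] rows@40 14.833720627685603
[-32.3 -16.9   6.9]
0.025378138007167747
```

>>> {"op": "play_rows", "data": {
  "linear": [
    [-32, -17, 4],
    [-32, -17, 4],
    [-32, -17, 4],
    [-32, -17, 4],
    [-32, -17, 4],
    [-32, -17, 4],
    [-32, -17, 4],
    [-32, -17, 4],
    [-32, -17, 4],
    [-32, -17, 4],
    [-32, -17, 4],
    [-32, -17, 4]
  ],
  "turn": [
    [0, 0, 0],
    [0, 0, 0],
    [0, 0, 0],
    [0, 0, 0],
    [0, 0, 0],
    [0, 0, 0],
    [0, 0, 0],
    [0, 0, 0],
    [0, 0, 0],
    [0, 0, 0],
    [0, 0, 0],
    [0, 0, 0]
  ]
}}

```text
time_s: 1.57
tcp_pos: [0.4766, -0.2294, 0.1767]
ee_rot: [3.137, 0.004, -1.872]
ft_force: [-0.0, 0.1, -0.0]
opening: -0.0001
```

```bash
python3 - <<'E'
from h import *
goto([*rim(-75)[:2],.09],5); print(readout.get_obs()['opening'])
E
```

```text
t 1.5667 pos [ 0.4766 -0.2294  0.1767] rot [ 3.137  0.004 -1.872] F [-0.   0.1 -0. ] need tool mm [-124.4  -56.8   86.9] rows@40 4.050952625373688
[-24.9 -11.4  17.4]
-8.523898687190729e-05
```

>>> {"op": "play_rows", "data": {
  "linear": [
    [-25, -12, 17],
    [-25, -12, 17],
    [-25, -12, 17],
    [-25, -12, 17],
    [-25, -12, 17],
    [0, 0, 0]
  ],
  "turn": [
    [0, 0, 0],
    [0, 0, 0],
    [0, 0, 0],
    [0, 0, 0],
    [0, 0, 0],
    [0, 0, 0]
  ]
}}

```text
time_s: 2.07
tcp_pos: [0.5777, -0.1157, 0.0872]
ee_rot: [3.138, 0.005, -1.865]
ft_force: [-0.2, 0.3, -0.9]
opening: 0.0002
```

```bash
python3 - <<'E'
from h import *
goto([*rim(-75)[:2],.053],4); 
p,d,c=snap('top','top1'); cv2.imwrite('pics/top1z.png',cv2.resize(p[130:250,250:400],None,fx=5,fy=5,interpolation=cv2.INTER_CUBIC)[:,:,::-1])
snap('wrist','wrist1')
E
```

```text
t 2.0667 pos [ 0.5777 -0.1157  0.0872] rot [ 3.138  0.005 -1.865] F [-0.2  0.3 -0.9] need tool mm [13.9  6.4 34.2] rows@40 0.9363587125109772
[3.5 1.6 8.5]
```

View pics/wrist1.png

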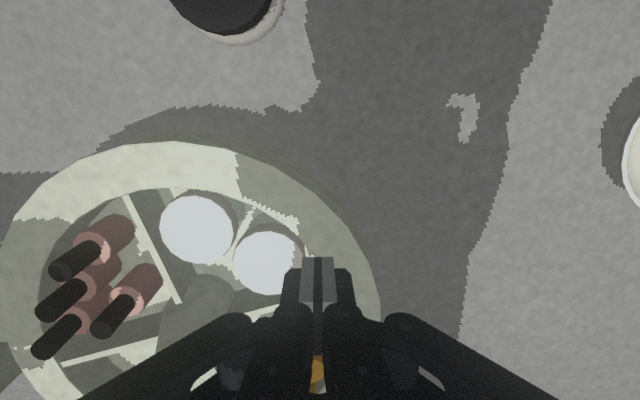

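>>> {"op": "play_rows", "data": {
  "linear": [
    [9, 3.5, 8],
    [9, 3.5, 8],
    [0, 0, 8],
    [0, 0, 6],
    [0, 0, 3]
  ],
  "turn": [
    [0, 0, 0],
    [0, 0, 0],
    [0, 0, 0],
    [0, 0, 0],
    [0, 0, 0]
  ]
}}

```text
time_s: 2.58
tcp_pos: [0.564, -0.1413, 0.0579]
ee_rot: [-3.136, -0.0, -1.872]
ft_force: [0.6, 0.3, 0.1]
opening: 0.0001
```

```bash
python3 - <<'E'
from h import *
goto([*rim(-75,.107)[:2],.05])
E
```

```text
t 2.5833 pos [ 0.564  -0.1413  0.0579] rot [-3.136 -0.    -1.872] F [0.6 0.3 0.1] need tool mm [-10.9  -1.4   7.9] rows@40 0.3390994634576239
```

>>> {"op": "play_rows", "data": {
  "linear": [
    [-10, -1, 3],
    [0, 0, 3],
    [0, 0, 2],
    [0, 0, 2]
  ],
  "turn": [
    [0, 0, 0],
    [0, 0, 0],
    [0, 0, 0],
    [0, 0, 0]
  ]
}}

```text
time_s: 2.92
tcp_pos: [0.5704, -0.1324, 0.0499]
ee_rot: [-3.131, 0.001, -1.874]
ft_force: [-0.8, 5.9, 15.7]
opening: -0.0
```

```bash
python3 - <<'E'
from h import *
goto([*rim(-75,.107)[:2],.05])
E
```

```text
t 2.9167 pos [ 0.5704 -0.1324  0.0499] rot [-3.131e+00  1.000e-03 -1.874e+00] F [-0.8  5.9 15.7] need tool mm [-0.5  1.9 -0.1] rows@40 0.049787237955823155
```

```bash
cat >> h.py <<'E'
def arcrows(step,n,r=.106):
    o=readout.get_obs(); q=o['tcp_pos'][:2]-C; a=np.degrees(np.arctan2(q[1],q[0])); print('ang',a.round(2),'r',np.hypot(*q).round(4),'F',o['ft_force'].round(1),'z',o['tcp_pos'][2].round(4),'t',o['time_s'])
    p=o['tcp_pos']
    for i in range(n):
        p2=rim(a+step*(i+1),r,p[2]); print((totool(p2-p)).round(1)); p=p2
E
python3 -c "
from h import *
arcrows(-5,12)"
```

```text
ang -74.29 r 0.1085 F [-0.8  5.9 15.7] z 0.0499 t 2.9167
[ 2.6  9.3 -0.1]
[ 4.   8.3 -0.1]
[ 3.3  8.7 -0.1]
[ 2.5  8.9 -0.1]
[ 1.7  9.1 -0.1]
[ 0.9  9.2 -0.1]
[ 0.1  9.2 -0.1]
[-0.7  9.2 -0.1]
[-1.5  9.1 -0.1]
[-2.3  9.  -0.1]
[-3.1  8.7 -0.1]
[-3.8  8.4 -0.1]
```

>>> {"op": "play_rows", "data": {
  "linear": [
    [2.6, 9, 1],
    [4, 8.3, 1],
    [3.3, 8.7, 1],
    [2.5, 9, 1],
    [1.7, 9, 1],
    [0, 0, 1]
  ],
  "turn": [
    [0, 0, 0],
    [0, 0, 0],
    [0, 0, 0],
    [0, 0, 0],
    [0, 0, 0],
    [0, 0, 0]
  ]
}}

```text
time_s: 3.42
tcp_pos: [0.5286, -0.133, 0.0502]
ee_rot: [-3.115, 0.001, -1.872]
ft_force: [0.4, 1.5, 3.5]
opening: 0.0001
```

```bash
python3 - <<'E'
from h import *
p,d,c=snap('top','top2'); cv2.imwrite('pics/top2z.png',cv2.resize(p[130:250,250:400],None,fx=5,fy=5,interpolation=cv2.INTER_CUBIC)[:,:,::-1])
arcrows(-5,12)
E
```

```text
ang -96.49 r 0.1057 F [1.1 1.4 6.6] z 0.0501 t 3.4667
[ 1.6  9.1 -0.2]
[ 0.5  9.2 -0.3]
[-0.3  9.2 -0.2]
[-1.1  9.2 -0.2]
[-1.9  9.1 -0.2]
[-2.7  8.9 -0.2]
[-3.4  8.6 -0.2]
[-4.2  8.3 -0.2]
[-4.9  7.9 -0.2]
[-5.5  7.4 -0.2]
[-6.2  6.9 -0.2]
[-6.7  6.3 -0.2]
```

View pics/top2z.png

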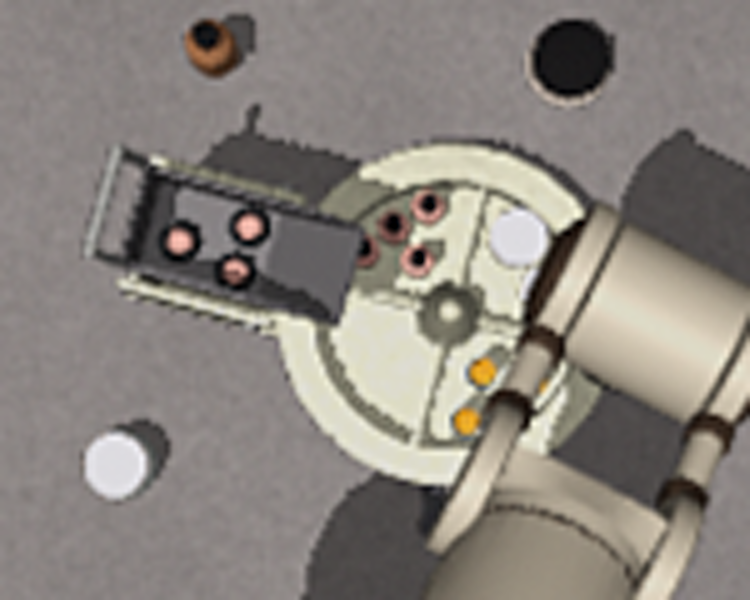

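>>> {"op": "play_rows", "data": {
  "linear": [
    [1.6, 9, 3],
    [0.5, 9, 2],
    [-0.3, 9, 2],
    [-1, 9, 2],
    [-2, 9, 2],
    [0, 0, 1]
  ],
  "turn": [
    [-0.01, 0, 0],
    [-0.01, 0, 0],
    [-0.01, 0, 0],
    [0, 0, 0],
    [0, 0, 0],
    [0, 0, 0]
  ]
}}

```text
time_s: 3.97
tcp_pos: [0.4959, -0.1229, 0.0503]
ee_rot: [-3.115, -0.002, -1.872]
ft_force: [-0.6, -0.0, 0.1]
opening: -0.0
```

```bash
python3 - <<'E'
from h import *
p,d,c=snap('top','top3'); cv2.imwrite('pics/top3z.png',cv2.resize(p[130:250,250:400],None,fx=5,fy=5,interpolation=cv2.INTER_CUBIC)[:,:,::-1])
print(readout.get_obs()['ee_rot'])
arcrows(-5,12)
E
```

```text
[-3.11447400e+00 -1.83938597e-03 -1.87199940e+00]
ang -115.23 r 0.1052 F [-0.2  0.5  7.7] z 0.0501 t 4.0167
[-0.9  9.2 -0.3]
[-2.5  8.9 -0.2]
[-3.2  8.7 -0.2]
[-4.   8.3 -0.2]
[-4.7  8.  -0.2]
[-5.4  7.5 -0.2]
[-6.   7.  -0.2]
[-6.6  6.5 -0.2]
[-7.1  5.9 -0.2]
[-7.6  5.2 -0.2]
[-8.   4.6 -0.1]
[-8.4  3.8 -0.1]
```

View pics/top3z.png

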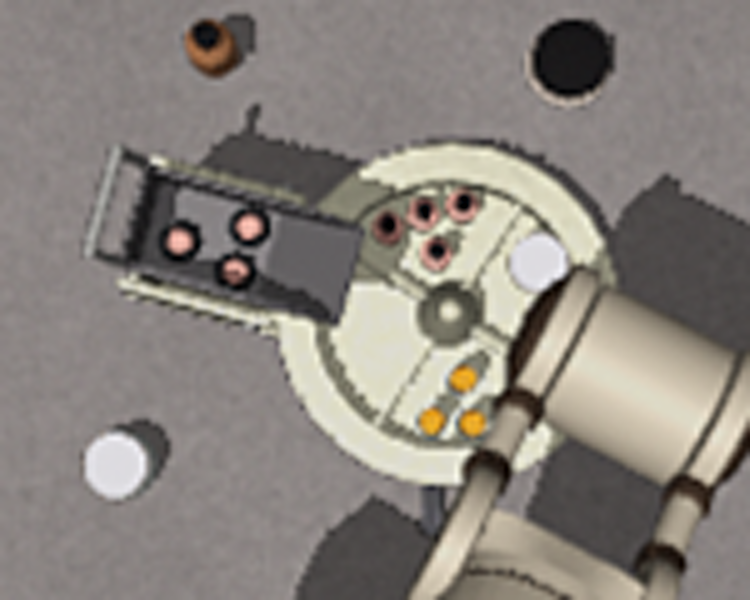

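>>> {"op": "play_rows", "data": {
  "linear": [
    [-1, 9, 3],
    [-2.5, 9, 2],
    [-3, 8.5, 2],
    [-4, 8.5, 2],
    [-4.5, 8, 2],
    [-5.5, 7.5, 2]
  ],
  "turn": [
    [0.004, 0.012, 0],
    [0.004, 0.012, 0],
    [0, 0, 0],
    [0, 0, 0],
    [0, 0, 0],
    [0, 0, 0]
  ]
}}

```text
time_s: 4.52
tcp_pos: [0.4688, -0.0995, 0.0503]
ee_rot: [-3.066, -0.039, -1.873]
ft_force: [-4.2, -3.6, 16.3]
opening: 0.0004
```

```bash
python3 - <<'E'
from h import *
p,d,c=snap('top','top4'); cv2.imwrite('pics/top4z.png',cv2.resize(p[130:250,250:400],None,fx=5,fy=5,interpolation=cv2.INTER_CUBIC)[:,:,::-1])
print(readout.get_obs()['ee_rot'])
arcrows(-5,12)
E
```

```text
[-3.06678772 -0.03863012 -1.8723562 ]
ang -136.01 r 0.1015 F [-4.1 -3.  18.8] z 0.0502 t 4.5667
[-0.8 10.1 -0.8]
[-5.5  7.4 -0.8]
[-6.1  6.9 -0.8]
[-6.7  6.4 -0.7]
[-7.2  5.8 -0.7]
[-7.7  5.1 -0.7]
[-8.1  4.4 -0.6]
[-8.5  3.7 -0.6]
[-8.7  2.9 -0.6]
[-9.   2.2 -0.5]
[-9.1  1.4 -0.5]
[-9.2  0.6 -0.4]
```

View pics/top4z.png

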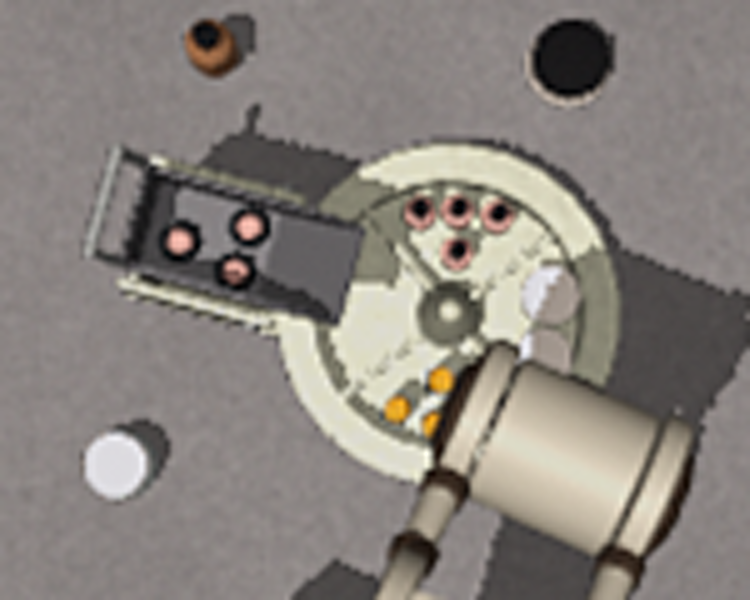

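```bash
cat >> h.py <<'E'
def fix():
    o=readout.get_obs(); R=Ro.from_euler('xyz',o['ee_rot']); D=Ro.from_euler('xyz',[np.pi,0,o['ee_rot'][2]])
    print('fix rotvec',(R.inv()*D).as_rotvec().round(3))
def wang(tag,u,v,z=.048):
    P=ray(tag,250+(u+.5)/5-.5,130+(v+.5)/5-.5,z)[:2]-C; return np.degrees(np.arctan2(P[1],P[0])).round(1),np.hypot(*P).round(3)
E
python3 - <<'E'
from h import *
fix()
print(wang('top4',372,217),wang('top4',553,239),wang('top4',349,389))
print('ref0',wang('top0',455,182),wang('top0',335,315),wang('top0',580,305),wang('top0',453,440))
E
```

```text
fix rotvec [-0.075 -0.039  0.001]
(np.float64(38.4), np.float64(0.084)) (np.float64(-53.7), np.float64(0.086)) (np.float64(126.7), np.float64(0.084))
ref0 (np.float64(-2.4), np.float64(0.09)) (np.float64(90.3), np.float64(0.077)) (np.float64(-85.6), np.float64(0.088)) (np.float64(-178.3), np.float64(0.084))
```

>>> {"op": "play_rows", "data": {
  "linear": [
    [0, 0, -8],
    [0, 0, -4],
    [0, 0, 0],
    [0, 0, 0]
  ],
  "turn": [
    [-0.03, -0.015, 0],
    [-0.03, -0.015, 0],
    [-0.01, -0.005, 0],
    [0, 0, 0]
  ]
}}

```text
time_s: 4.9
tcp_pos: [0.4659, -0.0976, 0.0629]
ee_rot: [-3.139, -0.004, -1.869]
ft_force: [-0.2, 0.4, 0.5]
opening: -0.0001
```

```bash
python3 - <<'E'
from h import *
p,d,c=snap('top','top5'); cv2.imwrite('pics/top5z.png',cv2.resize(p[130:250,250:400],None,fx=5,fy=5,interpolation=cv2.INTER_CUBIC)[:,:,::-1])
fix(); goto([*rim(-130,.107)[:2],.052])
E
```

```text
fix rotvec [-0.003 -0.004  0.   ]
t 4.95 pos [ 0.4656 -0.0974  0.0627] rot [-3.139 -0.004 -1.869] F [ 0.3 -0.3 -0.1] need tool mm [ 10.  -10.   10.8] rows@40 0.4434971230443826
```

View pics/top5z.png

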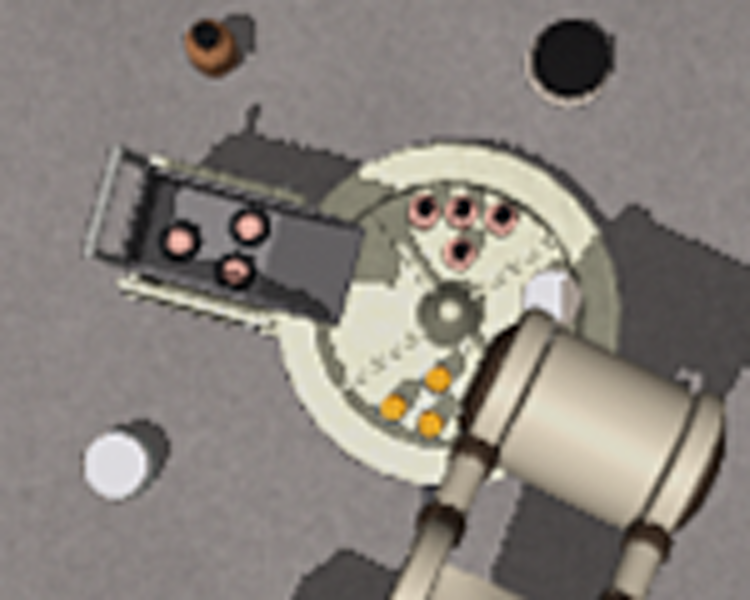

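```bash
cat >> h.py <<'E'
def blobs(tag,kind):
    p,d,T,k=load(tag); q=cv2.resize(p[130:250,250:400],None,fx=5,fy=5,interpolation=cv2.INTER_CUBIC)
    h=cv2.cvtColor(q,cv2.COLOR_RGB2HSV)
    m=cv2.inRange(h,(10,150,120),(30,255,255)) if kind=='o' else cv2.inRange(q,(0,0,0),(60,45,45))
    n,l,s,c=cv2.connectedComponentsWithStats(m)
    out=[]
    for i in range(1,n):
        if 150<s[i,4]<1500:
            a,r=wang(tag,*c[i],z=.07)
            if r<.095: out.append((a,r,s[i,4],c[i].round(0).tolist()))
    return sorted(out)
E
python3 - <<'E'
from h import *
for t in ['top0','top2','top4','top5']:
    for k in 'ol':
        print(t,k); [print('   ',*b) for b in blobs(t,k)]
print(wang('top5',380,213),wang('top5',552,239),wang('top5',347,382))
E
```

```text
top0 o
    -155.9 0.072 464 [494.0, 412.0]
    -135.2 0.044 481 [497.0, 360.0]
    -134.7 0.074 475 [529.0, 391.0]
    -113.7 0.072 473 [549.0, 357.0]
top0 l
    26.8 0.074 203 [400.0, 213.0]
    44.4 0.043 154 [405.0, 267.0]
    47.8 0.071 236 [371.0, 241.0]
top2 o
    -171.3 0.072 470 [466.0, 421.0]
    -150.8 0.044 479 [482.0, 371.0]
top2 l
    -144.6 0.073 603 [514.0, 403.0]
    11.0 0.074 154 [429.0, 203.0]
    32.6 0.07 226 [393.0, 223.0]
top4 o
    151.5 0.072 479 [397.0, 409.0]
    170.1 0.074 253 [431.0, 423.0]
    172.6 0.044 467 [441.0, 380.0]
top4 l
    -177.4 0.061 1218 [454.0, 405.0]
    -26.0 0.074 166 [499.0, 212.0]
    -7.3 0.043 161 [458.0, 249.0]
    -4.8 0.071 167 [459.0, 207.0]
    15.9 0.073 184 [420.0, 208.0]
top5 o
    149.2 0.072 466 [393.0, 407.0]
    170.0 0.074 466 [430.0, 424.0]
    170.2 0.044 464 [438.0, 379.0]
top5 l
    -28.0 0.074 175 [503.0, 214.0]
    -9.6 0.042 160 [461.0, 250.0]
    -6.9 0.07 165 [463.0, 208.0]
    13.2 0.072 164 [425.0, 207.0]
(np.float64(34.3), np.float64(0.083)) (np.float64(-53.4), np.float64(0.086)) (np.float64(123.5), np.float64(0.082))
```

>>> {"op": "play_rows", "data": {
  "linear": [
    [5, -5, 3],
    [4, -4, 4],
    [0, 0, 2],
    [0, 0, 2],
    [0, 0, 1]
  ],
  "turn": [
    [0, 0, 0],
    [0, 0, 0],
    [0, 0, 0],
    [0, 0, 0],
    [0, 0, 0]
  ]
}}

```text
time_s: 5.37
tcp_pos: [0.4727, -0.1107, 0.0499]
ee_rot: [-3.136, -0.006, -1.869]
ft_force: [-1.5, -1.0, 12.4]
opening: -0.0004
```

```bash
python3 - <<'E'
from h import *
fix(); arcrows(-3,4)
E
```

```text
fix rotvec [-0.005 -0.006  0.   ]
ang -129.53 r 0.1073 F [-1.5 -1.  12.4] z 0.0499 t 5.3667
[-3.4  4.6 -0. ]
[-2.5  4.9 -0. ]
[-2.8  4.8 -0. ]
[-3.   4.7 -0. ]
```

>>> {"op": "play_rows", "data": {
  "linear": [
    [-3, 5, 2],
    [-2.5, 4, 1],
    [0, 0, 0],
    [0, 0, -4],
    [0, 0, -4]
  ],
  "turn": [
    [0, 0, 0],
    [0, 0, 0],
    [0, 0, 0],
    [0, 0, 0],
    [0, 0, 0]
  ]
}}

```text
time_s: 5.78
tcp_pos: [0.4683, -0.1061, 0.0575]
ee_rot: [-3.13, -0.01, -1.869]
ft_force: [0.4, 0.6, -0.3]
opening: 0.0001
```

```bash
python3 - <<'E'
from h import *
snap('top','top6')
for k in 'ol': [print('   ',*b) for b in blobs('top6',k)]
fix(); arcrows(-3,2)
E
```

```text
-172.0 0.072 328 [465.0, 421.0]
    147.7 0.072 482 [391.0, 405.0]
    168.5 0.045 456 [436.0, 379.0]
    168.9 0.074 465 [428.0, 423.0]
    -29.5 0.074 178 [505.0, 216.0]
    -10.7 0.042 152 [462.0, 250.0]
    -8.3 0.071 170 [466.0, 207.0]
    11.6 0.072 176 [428.0, 206.0]
fix rotvec [-0.013 -0.01   0.   ]
ang -132.7 r 0.1065 F [ 0.3 -0.9  0.3] z 0.0582 t 5.8333
[-3.   4.7 -0.1]
[-2.8  4.8 -0.1]
```

>>> {"op": "play_rows", "data": {
  "linear": [
    [0, 0, 5],
    [0, 0, 4],
    [0, 0, 2],
    [-3, 4.5, 2],
    [-3, 4.5, 2],
    [0, 0, 2],
    [0, 0, -4],
    [0, 0, -4]
  ],
  "turn": [
    [-0.01, -0.01, 0],
    [0, 0, 0],
    [0, 0, 0],
    [0, 0, 0],
    [0, 0, 0],
    [0, 0, 0],
    [0, 0, 0],
    [0, 0, 0]
  ]
}}

```text
time_s: 6.5
tcp_pos: [0.4714, -0.107, 0.0579]
ee_rot: [-3.119, -0.01, -1.867]
ft_force: [0.7, -0.6, -0.2]
opening: 0.0
```

```bash
python3 - <<'E'
from h import *
snap('top','top7')
for k in 'ol': [print('   ',*b) for b in blobs('top7',k)]
fix(); arcrows(-3,2)
E
```

```text
-171.3 0.072 289 [466.0, 420.0]
    148.9 0.072 473 [393.0, 407.0]
    169.8 0.045 454 [438.0, 379.0]
    169.9 0.074 473 [430.0, 424.0]
    -28.2 0.074 162 [503.0, 214.0]
    -9.7 0.042 164 [461.0, 250.0]
    -7.5 0.071 167 [464.0, 208.0]
    12.8 0.072 174 [426.0, 207.0]
fix rotvec [-0.023 -0.01   0.   ]
ang -131.24 r 0.1052 F [ 0.8 -0.3 -0.1] z 0.0585 t 6.55
[-1.7  5.3 -0.1]
[-2.7  4.9 -0.1]
```

>>> {"op": "play_rows", "data": {
  "linear": [
    [0, 0, 5],
    [0, 0, 4],
    [0, 0, 2],
    [-3.5, 6, 2],
    [-3.5, 6, 2],
    [-3.5, 6, 2]
  ],
  "turn": [
    [-0.02, -0.01, 0],
    [0, 0, 0],
    [0, 0, 0],
    [0, 0, 0],
    [0, 0, 0],
    [0, 0, 0]
  ]
}}

```text
time_s: 7.05
tcp_pos: [0.4679, -0.101, 0.05]
ee_rot: [-3.119, -0.009, -1.866]
ft_force: [-2.7, -3.1, 16.4]
opening: 0.0002
```

```bash
python3 - <<'E'
from h import *
snap('top','top8')
for k in 'ol': [print('   ',*b) for b in blobs('top8',k)]
fix(); arcrows(-3,2)
E
```

```text
145.0 0.072 465 [387.0, 403.0]
    165.8 0.044 454 [433.0, 378.0]
    166.0 0.074 484 [422.0, 422.0]
    -31.9 0.075 160 [510.0, 218.0]
    -14.0 0.043 166 [466.0, 251.0]
    -11.2 0.071 166 [471.0, 208.0]
    9.3 0.072 152 [433.0, 206.0]
fix rotvec [-0.022 -0.009  0.   ]
ang -135.52 r 0.1032 F [-3.1 -2.5 15.6] z 0.05 t 7.1
[-0.3  6.1 -0.1]
[-3.   4.6 -0.1]
```

>>> {"op": "play_rows", "data": {
  "linear": [
    [0, 0, -12],
    [0, 0, -12],
    [0, 0, -12],
    [0, 0, -12]
  ],
  "turn": [
    [0, 0, 0],
    [0, 0, 0],
    [-0.01, -0.01, 0],
    [-0.01, 0, 0]
  ]
}}

```text
time_s: 7.43
tcp_pos: [0.4633, -0.0981, 0.0946]
ee_rot: [3.133, 0.004, -1.866]
ft_force: [1.2, -0.8, -0.0]
opening: 0.0001
```

```bash
python3 - <<'E'
from h import *
p,d,c=snap('top','top9'); cv2.imwrite('pics/top9z.png',cv2.resize(p[130:250,250:400],None,fx=5,fy=5,interpolation=cv2.INTER_CUBIC)[:,:,::-1])
for k in 'ol': [print('   ',*b) for b in blobs('top9',k)]
fix(); goto([.5943,.1751,.40])
E
```

```text
-174.4 0.072 436 [460.0, 422.0]
    144.5 0.072 477 [386.0, 402.0]
    165.3 0.074 485 [421.0, 422.0]
    165.4 0.045 462 [433.0, 378.0]
    -166.3 0.094 603 [484.0, 452.0]
    -32.9 0.074 177 [511.0, 220.0]
    -13.9 0.043 158 [465.0, 251.0]
    -11.9 0.071 175 [472.0, 209.0]
    8.5 0.072 169 [434.0, 206.0]
fix rotvec [0.006 0.003 0.   ]
t 7.4833 pos [ 0.465  -0.0989  0.0969] rot [ 3.136e+00  3.000e-03 -1.866e+00] F [ 1.6 -0.2  1.6] need tool mm [-300.6  -42.4 -302.6] rows@40 10.715376340831623
```

View pics/top9z.png

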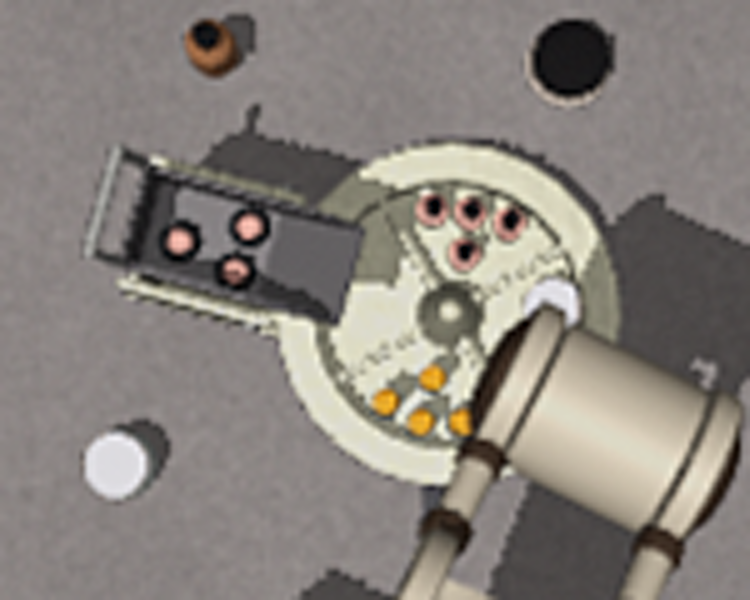

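The pocket is within about 0.5° of the drop position. Now to the bar, with the fingers opened slightly to straddle it.

>>> {"op": "play_rows", "data": {
  "linear": [
    [0, 0, -38],
    [0, 0, -38],
    [0, 0, -38],
    [-15, -2, -38],
    [-35, -5, -16],
    [-35, -5, 0],
    [-35, -5, 0],
    [-35, -5, 0],
    [-35, -5, 0],
    [-35, -5, 0],
    [-35, -5, 0],
    [-15, -2, 0]
  ],
  "turn": [
    [0, 0, 0],
    [0, 0, 0],
    [0, 0, 0],
    [0, 0, 0],
    [0, 0, 0],
    [0, 0, 0],
    [0, 0, 0],
    [0, 0, 0],
    [0, 0, -0.015],
    [0, 0, -0.015],
    [0, 0, 0],
    [0, 0, 0]
  ],
  "grip": 26
}}

```text
time_s: 8.48
tcp_pos: [0.5853, 0.162, 0.2586]
ee_rot: [3.12, 0.007, -1.844]
ft_force: [0.1, -0.3, 0.0]
opening: 0.026
```

```bash
python3 - <<'E'
from h import *
fix(); goto([.5943,.1751,.29]); print(readout.get_obs()['opening'],readout.get_obs()['joints'].round(2))
snap('wrist','wrist2')
E
```

```text
fix rotvec [0.022 0.007 0.   ]
t 8.4833 pos [0.5853 0.162  0.2586] rot [ 3.12   0.007 -1.844] F [ 0.1 -0.3  0. ] need tool mm [-15.2  -4.4 -31.4] rows@40 0.8789742787213262
0.02596467232337218 [0.06 0.24 1.45 0.01 1.47 1.91]
```

View pics/wrist2.png

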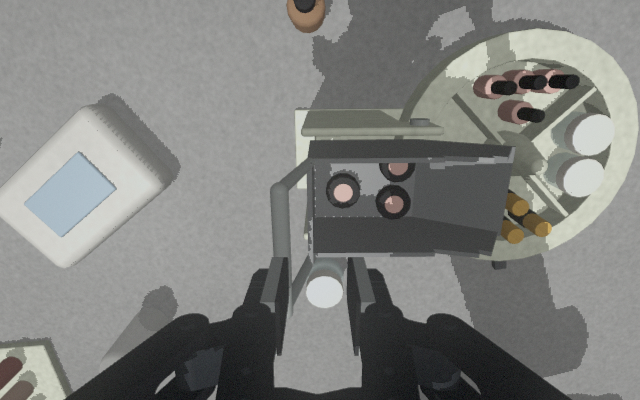

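>>> {"op": "play_rows", "data": {
  "linear": [
    [0, 0, -25],
    [0, 0, -15],
    [-10, -3, 0],
    [-8, -2, 0],
    [0, 0, 0],
    [0, 0, 0]
  ],
  "turn": [
    [0.02, 0.007, 0],
    [0, 0, 0],
    [0, 0, -0.01],
    [0, 0, 0],
    [0, 0, 0],
    [0, 0, 0]
  ]
}}

```text
time_s: 9.03
tcp_pos: [0.5947, 0.1818, 0.2869]
ee_rot: [3.125, -0.005, -1.828]
ft_force: [-0.5, 0.5, 0.2]
opening: 0.0258
```

```bash
python3 - <<'E'
from h import *
fix(); goto([.5943,.1751,.237]); 
p,d,c=snap('wrist','wrist3')
p,W=cloud('wrist3'); m=(W[:,:,2]>.246)&(W[:,:,2]<.262)&(np.hypot(W[:,:,0]-.594,W[:,:,1]-.175)<.045); v,u=np.nonzero(m); print(m.sum(),W[m].mean(0),W[m].min(0),W[m].max(0),u.mean(),v.mean())
E
```

```text
fix rotvec [ 0.016 -0.005 -0.   ]
t 9.0333 pos [0.5947 0.1818 0.2869] rot [ 3.125 -0.005 -1.828] F [-0.5  0.5  0.2] need tool mm [ 6.4 -2.1 49.9] rows@40 1.2589259635125292
1745 [0.60011862 0.17528939 0.255143  ] [0.56488857 0.16406717 0.2460202 ] [0.63054319 0.18770959 0.25796978] 327.2618911174785 232.24126074498568
```

View pics/wrist3.png

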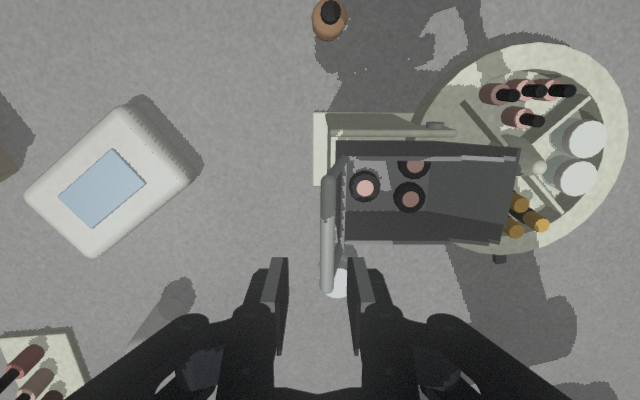

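>>> {"op": "play_rows", "data": {
  "linear": [
    [6, -3, 8],
    [0, 0, 12],
    [0, 0, 12],
    [0, 0, 10],
    [0, 0, 4],
    [0, 0, 0]
  ],
  "turn": [
    [0.016, -0.005, 0],
    [0, 0, 0],
    [0, 0, 0],
    [0, 0, 0],
    [0, 0, 0],
    [0, 0, 0]
  ]
}}

```text
time_s: 9.58
tcp_pos: [0.5937, 0.1741, 0.2322]
ee_rot: [3.134, -0.002, -1.83]
ft_force: [-0.6, -0.6, 0.5]
opening: 0.0261
```

```bash
cat >> h.py <<'E'
PV=np.array([C[0]+.12*np.cos(B),C[1]+.12*np.sin(B),.132]); bx=np.array([np.cos(B),np.sin(B),0])
def binpos():
    o=readout.get_obs(); d=o['tcp_pos']-PV; print('t',o['time_s'].round(2),'bin x,z of TCP mm',(d@bx*1e3).round(1),(d[2]*1e3).round(1),'lat',(d@np.array([-bx[1],bx[0],0])*1e3).round(1),'rot',o['ee_rot'].round(3),'F',o['ft_force'].round(1),'open',o['opening'].round(4))
    return o
E
python3 - <<'E'
from h import *
binpos(); fix()
snap('wrist','wrist4')
E
```

```text
Traceback (most recent call last):
  File "h.py", line 53, in binpos
    o=readout.get_obs(); d=o['tcp_pos']-PV; print('t',o['time_s'].round(2),'bin x,z of TCP mm',(d@bx*1e3).round(1),(d[2]*1e3).round(1),'lat',(d@np.array([-bx[1],bx[0],0])*1e3).round(1),'rot',o['ee_rot'].round(3),'F',o['ft_force'].round(1),'open',o['opening'].round(4))
                                                      ^^^^^^^^^^^^^^^^^
AttributeError: 'float' object has no attribute 'round'
```

```bash
sed -i "s/o\['time_s'\].round(2)/round(float(o['time_s']),2)/; s/o\['opening'\].round(4)/round(float(o['opening']),4)/" h.py
python3 - <<'E'
from h import *
binpos(); fix()
snap('wrist','wrist4')
E
```

```text
t 9.58 bin x,z of TCP mm 88.9 100.2 lat 0.3 rot [ 3.134e+00 -2.000e-03 -1.830e+00] F [-0.6 -0.6  0.5] open 0.0261
fix rotvec [ 0.008 -0.002 -0.   ]
```

View pics/wrist4.png

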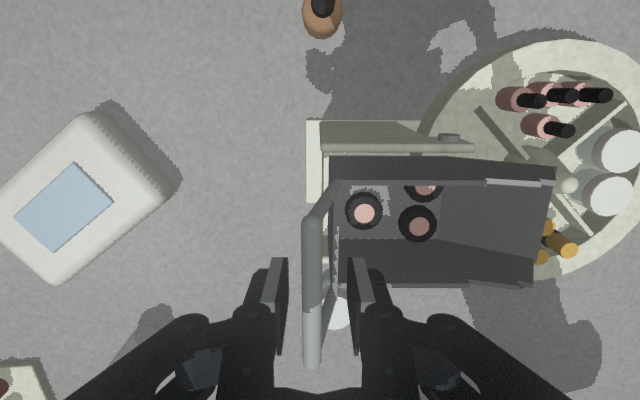

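```bash
cat >> h.py <<'E'
def binrows(a0,a1,n,zoff=-16,xoff=0):
    # bar angle deg list, from current TCP; tool +x = bin -x, tool +z = down
    o=binpos(); d=o['tcp_pos']-PV; p=np.array([d@bx,d[2]])*1e3; y=(d@np.array([-bx[1],bx[0],0])*1e3)
    R=Ro.from_euler('xyz',o['ee_rot']).as_matrix()
    print('bar ang est (offsets removed)',np.degrees(np.arctan2(p[1]-zoff,p[0]-xoff)).round(1))
    for a in np.radians(np.linspace(a0,a1,n+1)[1:]):
        q=np.array([150*np.cos(a)+xoff,150*np.sin(a)+zoff]); dw=np.array([*(bx[:2]*(q-p)[0]),(q-p)[1]]); print((R.T@dw).round(1)); p=q
E
python3 - <<'E'
from h import *
binrows(53.1,83,8,-16,-5)
E
```

```text
t 9.63 bin x,z of TCP mm 88.9 100.5 lat 0.3 rot [ 3.134e+00 -2.000e-03 -1.830e+00] F [ 1.2 -0.1 -0.5] open 0.0259
bar ang est (offsets removed) 51.1
[11.9  0.  -9. ]
[ 8.4  0.  -5.1]
[ 8.7  0.  -4.5]
[ 9.   0.  -3.9]
[ 9.2  0.  -3.3]
[ 9.4 -0.  -2.7]
[ 9.6 -0.  -2.1]
[ 9.7 -0.  -1.5]
```

>>> {"op": "play_rows", "data": {
  "linear": [
    [0, 0, -3],
    [0, 0, 0],
    [8, 0, -6],
    [8.5, 0, -5],
    [8.5, 0, -4.5],
    [9, 0, -4],
    [9, 0, -3.3],
    [9.5, 0, -2.7]
  ],
  "turn": [
    [0.008, 0, 0],
    [0, 0, 0],
    [0, 0, 0],
    [0, 0, 0],
    [0, 0, 0],
    [0, 0, 0],
    [0, 0, 0],
    [0, 0, 0]
  ],
  "grip": 16
}}

```text
time_s: 10.3
tcp_pos: [0.5803, 0.1217, 0.2669]
ee_rot: [-3.136, 0.003, -1.827]
ft_force: [0.5, 1.8, -0.6]
opening: 0.0159
```

```bash
python3 - <<'E'
from h import *
fix(); binrows(78,105,8,-16,-5)
snap('wrist','wrist5')
E
```

```text
fix rotvec [-0.005  0.003 -0.   ]
t 10.3 bin x,z of TCP mm 34.7 134.9 lat 0.0 rot [-3.136e+00  3.000e-03 -1.827e+00] F [ 0.5  1.8 -0.6] open 0.0159
bar ang est (offsets removed) 75.2
[17.2  0.   2.5]
[ 8.8 -0.  -1.1]
[ 8.8 -0.  -0.6]
[ 8.8  0.  -0.1]
[8.8 0.  0.5]
[8.8 0.  1. ]
[8.7 0.  1.5]
[8.6 0.  2. ]
```

View pics/wrist5.png

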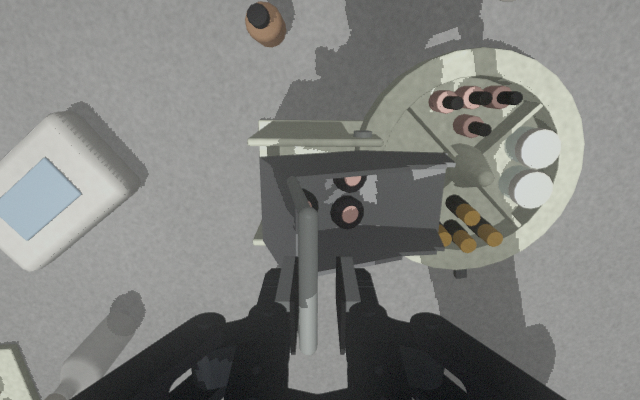

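>>> {"op": "play_rows", "data": {
  "linear": [
    [8.5, 0, 2],
    [8.5, 0, 1],
    [8.5, 0, 1],
    [8.5, 0, 0],
    [8.8, 0, 1],
    [8.8, 0, 1],
    [8.8, 0, 1.5],
    [8.8, 0, 2]
  ],
  "turn": [
    [0, 0, 0],
    [0, 0, 0],
    [0, 0, 0],
    [0, 0, 0],
    [0, 0, 0],
    [0, 0, 0],
    [0, 0, 0],
    [0, 0, 0]
  ]
}}

```text
time_s: 11.02
tcp_pos: [0.5614, 0.0458, 0.2582]
ee_rot: [-3.133, 0.002, -1.829]
ft_force: [0.2, -0.0, -0.4]
opening: 0.0159
```

```bash
python3 - <<'E'
from h import *
fix(); binrows(98,131,8,-16,-5)
snap('wrist','wrist6')
E
```

```text
fix rotvec [-0.008  0.002 -0.   ]
t 11.02 bin x,z of TCP mm -43.4 126.2 lat -1.0 rot [-3.133e+00  2.000e-03 -1.829e+00] F [ 0.2 -0.  -0.4] open 0.0159
bar ang est (offsets removed) 105.1
[-6.9 -0.  -4.4]
[10.5  0.   2.6]
[10.3  0.   3.4]
[10.   0.   4.1]
[9.7 0.  4.8]
[9.3 0.  5.5]
[8.9 0.  6.1]
[8.4 0.  6.8]
```

View pics/wrist6.png

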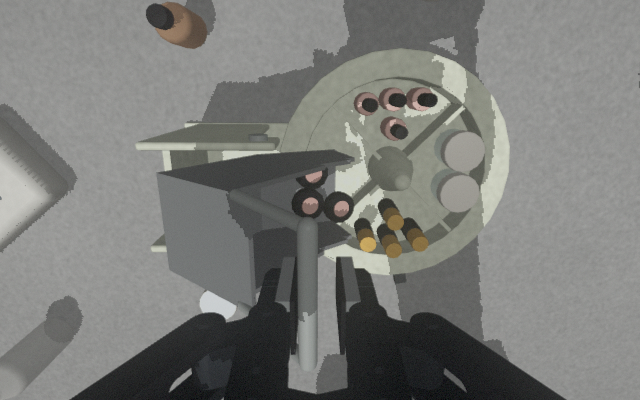

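>>> {"op": "play_rows", "data": {
  "linear": [
    [8, 0, 2.8],
    [8, 0, 3.2],
    [8, 0, 3.6],
    [8, 0, 4.2],
    [7.5, 0, 4.5],
    [7.5, 0, 5],
    [7, 0, 5.5]
  ],
  "turn": [
    [0, 0, 0],
    [0, 0, 0],
    [0, 0, 0],
    [0, 0, 0],
    [0, 0, 0],
    [0, 0, 0],
    [0, 0, 0]
  ]
}}

```text
time_s: 11.65
tcp_pos: [0.5467, -0.01, 0.2265]
ee_rot: [-3.133, 0.008, -1.83]
ft_force: [6.1, 33.8, 18.2]
opening: 0.0161
```

```bash
python3 - <<'E'
from h import *
fix(); binrows(128,135,2,-16,-5)
snap('wrist','wrist7')
E
```

```text
fix rotvec [-0.008  0.008 -0.   ]
t 11.65 bin x,z of TCP mm -101.2 94.5 lat -0.9 rot [-3.133  0.008 -1.83 ] F [ 6.1 33.8 18.2] open 0.0161
bar ang est (offsets removed) 131.0
[ 3.2 -0.  -1.8]
[6.7 0.  6.2]
```

View pics/wrist7.png

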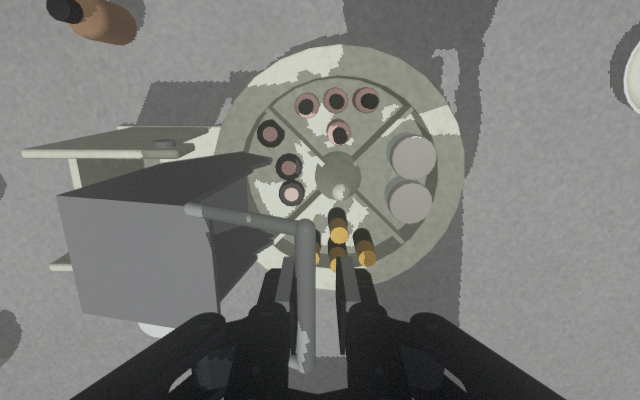

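All three compacts are seen in the pocket, at (270,133), (288,167) and (291,193), and the bin is at its stop (the force rose). I'll ease off and swing it back.

>>> {"op": "play_rows", "data": {
  "linear": [
    [-3, 0, -3],
    [-4, 0, -3],
    [-7, 0, -5],
    [-7.5, 0, -5],
    [-8, 0, -4.5],
    [-8, 0, -4],
    [-8, 0, -3.6],
    [-8, 0, -3.2]
  ],
  "turn": [
    [0, 0, 0],
    [0, 0, 0],
    [0, 0, 0],
    [0, 0, 0],
    [0, 0, 0],
    [0, 0, 0],
    [0, 0, 0],
    [0, 0, 0]
  ]
}}

```text
time_s: 12.37
tcp_pos: [0.5599, 0.0411, 0.2594]
ee_rot: [-3.135, 0.003, -1.833]
ft_force: [-1.7, -1.9, 0.9]
opening: 0.0159
```

```bash
python3 - <<'E'
from h import *
fix(); binrows(105,80,8,-16,5)
E
```

```text
fix rotvec [-0.007  0.003 -0.   ]
t 12.37 bin x,z of TCP mm -48.3 127.4 lat -0.8 rot [-3.135e+00  3.000e-03 -1.833e+00] F [-1.7 -1.9  0.9] open 0.0159
bar ang est (offsets removed) 110.4
[-22.5   0.1  -3.3]
[-8.1  0.  -1.4]
[-8.1  0.  -1. ]
[-8.2  0.  -0.6]
[-8.2  0.  -0.1]
[-8.2  0.   0.3]
[-8.1  0.1  0.8]
[-8.1  0.1  1.2]
```

>>> {"op": "play_rows", "data": {
  "linear": [
    [-8.5, 0, -2.5],
    [-8.5, 0, -2],
    [-8.5, 0, -1.5],
    [-8.5, 0, -1],
    [-8.5, 0, -0.5],
    [-8.5, 0, 0],
    [-8.5, 0, 0.5],
    [-8.5, 0, 1],
    [-8.5, 0, 1.5]
  ],
  "turn": [
    [0, 0, 0],
    [0, 0, 0],
    [0, 0, 0],
    [0, 0, 0],
    [0, 0, 0],
    [0, 0, 0],
    [0, 0, 0],
    [0, 0, 0],
    [0, 0, 0]
  ]
}}

```text
time_s: 13.12
tcp_pos: [0.5823, 0.1251, 0.2655]
ee_rot: [-3.133, 0.005, -1.831]
ft_force: [0.3, -1.1, 0.4]
opening: 0.016
```

```bash
python3 - <<'E'
from h import *
fix(); binrows(77,53,8,-16,5)
E
```

```text
fix rotvec [-0.008  0.005 -0.   ]
t 13.12 bin x,z of TCP mm 38.6 133.5 lat -1.1 rot [-3.133  0.005 -1.831] F [ 0.3 -1.1  0.4] open 0.016
bar ang est (offsets removed) 77.3
[-7.8  0.1  5.3]
[-7.5  0.   2.4]
[-7.3  0.1  2.8]
[-7.2  0.1  3.2]
[-7.   0.1  3.5]
[-6.8  0.1  3.9]
[-6.6  0.1  4.3]
[-6.4  0.1  4.6]
```

>>> {"op": "play_rows", "data": {
  "linear": [
    [-7.8, 0, 4],
    [-7.5, 0, 3],
    [-7.3, 0, 3],
    [-7.2, 0, 3.2],
    [-7, 0, 3.5],
    [-7, 0, 4],
    [-6.5, 0, 4.3]
  ],
  "turn": [
    [0, 0, 0],
    [0, 0, 0],
    [0, 0, 0],
    [0, 0, 0],
    [0, 0, 0],
    [0, 0, 0],
    [0, 0, 0]
  ]
}}

```text
time_s: 13.7
tcp_pos: [0.5964, 0.1798, 0.2371]
ee_rot: [-3.135, 0.005, -1.831]
ft_force: [0.4, -1.4, -0.7]
opening: 0.0158
```

```bash
python3 - <<'E'
from h import *
fix(); binrows(56,52,3,-16,5)
E
```

```text
fix rotvec [-0.007  0.005 -0.   ]
t 13.7 bin x,z of TCP mm 95.0 105.1 lat -0.9 rot [-3.135  0.005 -1.831] F [ 0.4 -1.4 -0.7] open 0.0158
bar ang est (offsets removed) 53.4
[ 3.3 -0.  -1.3]
[-2.8  0.   2.1]
[-2.8  0.   2.1]
```

Press it gently onto the home stop.

>>> {"op": "play_rows", "data": {
  "linear": [
    [-4, 0, 2],
    [-4, 0, 2]
  ],
  "turn": [
    [0, 0, 0],
    [0, 0, 0]
  ]
}}

```text
time_s: 13.87
tcp_pos: [0.5974, 0.1803, 0.2337]
ee_rot: [-3.136, -0.015, -1.832]
ft_force: [-8.7, -20.5, 12.7]
opening: 0.016
```

```bash
python3 - <<'E'
from h import *
fix(); binrows(56,52,3,-16,5)
E
```

```text
fix rotvec [-0.006 -0.015  0.   ]
t 13.87 bin x,z of TCP mm 95.8 101.7 lat -1.7 rot [-3.136 -0.015 -1.832] F [ -8.7 -20.5  12.7] open 0.016
bar ang est (offsets removed) 52.3
[ 4.1 -0.  -4.6]
[-2.9  0.   2. ]
[-2.8  0.   2.1]
```

>>> {"op": "play_rows", "data": {
  "linear": [
    [4, 0, 0],
    [0, 0, 0],
    [0, 0, -6],
    [0, 0, -20],
    [0, 0, -25],
    [0, 0, -25]
  ],
  "turn": [
    [0, 0.01, 0],
    [0, 0, 0],
    [0, 0, 0],
    [0, 0, 0],
    [0, 0, 0],
    [0, 0, 0]
  ],
  "grip": 30
}}

```text
time_s: 14.37
tcp_pos: [0.593, 0.1802, 0.3034]
ee_rot: [3.131, -0.028, -1.832]
ft_force: [0.2, -0.3, -0.2]
opening: 0.0299
```

```bash
python3 - <<'E'
from h import *
fix(); binpos()
snap('wrist','wrist8')
p,W=cloud('wrist8'); m=(W[:,:,2]>.24)&(W[:,:,2]<.275)&(np.hypot(W[:,:,0]-.594,W[:,:,1]-.175)<.045); print(m.sum(),W[m].mean(0),W[m].min(0),W[m].max(0))
goto([*rim(-150,.106)[:2],.3])
E
```

```text
fix rotvec [ 0.01  -0.028 -0.   ]
t 14.37 bin x,z of TCP mm 94.6 171.4 lat 2.6 rot [ 3.131 -0.028 -1.832] F [ 0.2 -0.3 -0.2] open 0.0299
1582 [0.60024867 0.17527265 0.25486392] [0.56483548 0.16307573 0.24013531] [0.63051351 0.18774554 0.25776562]
t 14.4167 pos [0.5953 0.1806 0.3102] rot [ 3.141 -0.024 -1.832] F [-0.1 -0.5  4.2] need tool mm [290.2  73.6  17.2] rows@40 7.496177649285896
```

View pics/wrist8.png

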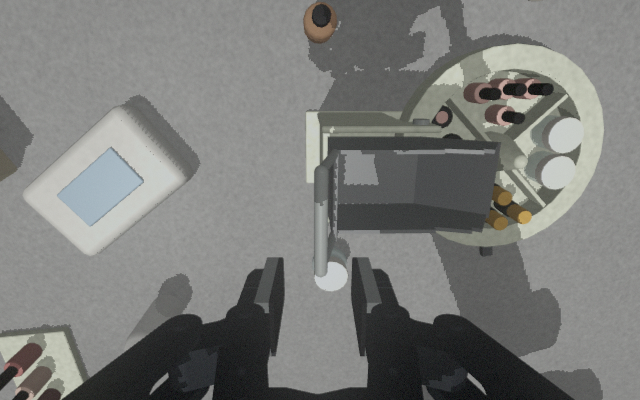

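>>> {"op": "play_rows", "data": {
  "linear": [
    [36, 9, 0],
    [36, 9, 0],
    [36, 9, 0],
    [36, 9, 0],
    [36, 9, 0],
    [36, 9, 0],
    [36, 9, 0],
    [20, 6, 10],
    [0, 0, 25],
    [0, 0, 25],
    [0, 0, 25],
    [0, 0, 0]
  ],
  "turn": [
    [0, -0.024, 0],
    [0, 0, 0],
    [0, 0, 0],
    [0, 0, 0],
    [0, 0, 0],
    [0, 0, 0],
    [0, 0, 0],
    [0, 0, 0],
    [0, 0, 0],
    [0, 0, 0],
    [0, 0, 0],
    [0, 0, 0]
  ],
  "grip": 0
}}

```text
time_s: 15.42
tcp_pos: [0.4614, -0.0679, 0.2277]
ee_rot: [-3.117, 0.013, -1.826]
ft_force: [-1.5, 1.0, -1.1]
opening: 0.0001
```

```bash
python3 - <<'E'
from h import *
fix(); goto([*rim(-150,.106)[:2],.06])
snap('top','top10')
for k in 'ol': [print('   ',*b) for b in blobs('top10',k)]
E
```

```text
fix rotvec [-0.024  0.013 -0.   ]
t 15.4167 pos [ 0.4614 -0.0679  0.2277] rot [-3.117  0.013 -1.826] F [-1.5  1.  -1.1] need tool mm [ 18.   12.5 167.2] rows@40 4.216381304240706
    144.5 0.072 476 [386.0, 402.0]
    160.4 0.044 195 [427.0, 376.0]
    -32.9 0.074 179 [511.0, 220.0]
    -13.9 0.043 159 [465.0, 251.0]
    -11.9 0.071 178 [472.0, 209.0]
    8.5 0.072 167 [434.0, 206.0]
    43.6 0.07 428 [378.0, 237.0]
    63.9 0.046 349 [387.0, 282.0]
    87.1 0.047 226 [379.0, 309.0]
```

Carousel didn't move. Descending to the rim.

>>> {"op": "play_rows", "data": {
  "linear": [
    [9, 6, 30],
    [9, 6, 35],
    [0, 0, 35],
    [0, 0, 30],
    [0, 0, 20],
    [0, 0, 5],
    [0, 0, 0]
  ],
  "turn": [
    [-0.024, 0.012, 0],
    [0, 0, 0],
    [0, 0, 0],
    [0, 0, 0],
    [0, 0, 0],
    [0, 0, 0],
    [0, 0, 0]
  ]
}}

```text
time_s: 16.05
tcp_pos: [0.4613, -0.0858, 0.0855]
ee_rot: [-3.11, -0.001, -1.822]
ft_force: [-0.9, -0.4, 0.1]
opening: 0.0
```

```bash
python3 - <<'E'
from h import *
fix(); goto([*rim(-150,.106)[:2],.05])
E
```

```text
fix rotvec [-0.031 -0.001  0.   ]
t 16.05 pos [ 0.4613 -0.0858  0.0855] rot [-3.110e+00 -1.000e-03 -1.822e+00] F [-0.9 -0.4  0.1] need tool mm [-1.7 14.  35.1] rows@40 0.9464917309531178
```

>>> {"op": "play_rows", "data": {
  "linear": [
    [-1, 7, 6],
    [-1, 6, 8],
    [0, 0, 8],
    [0, 0, 4],
    [0, 0, 0]
  ],
  "turn": [
    [-0.03, 0, 0],
    [0, 0, 0],
    [0, 0, 0],
    [0, 0, 0],
    [0, 0, 0]
  ]
}}

```text
time_s: 16.47
tcp_pos: [0.4544, -0.082, 0.0646]
ee_rot: [-3.13, -0.003, -1.821]
ft_force: [0.3, 0.2, -0.2]
opening: -0.0001
```

```bash
python3 - <<'E'
from h import *
fix(); goto([*rim(-150,.106)[:2],.05])
E
```

```text
fix rotvec [-0.011 -0.003  0.   ]
t 16.4667 pos [ 0.4544 -0.082   0.0646] rot [-3.130e+00 -3.000e-03 -1.821e+00] F [ 0.3  0.2 -0.2] need tool mm [ 0.2  5.4 14.5] rows@40 0.38744213631976787
```

>>> {"op": "play_rows", "data": {
  "linear": [
    [0, 6, 4],
    [0, 1, 4],
    [0, 0, 4],
    [0, 0, 3],
    [0, 0, 3],
    [0, 0, 2]
  ],
  "turn": [
    [-0.01, 0, 0],
    [0, 0, 0],
    [0, 0, 0],
    [0, 0, 0],
    [0, 0, 0],
    [0, 0, 0]
  ]
}}

```text
time_s: 16.97
tcp_pos: [0.4514, -0.085, 0.05]
ee_rot: [-3.132, -0.011, -1.818]
ft_force: [-4.3, -1.5, 11.9]
opening: 0.0001
```

```bash
python3 - <<'E'
from h import *
fix(); arcrows(5,12,.107)
E
```

```text
fix rotvec [-0.009 -0.011  0.   ]
ang -147.51 r 0.1062 F [-4.3 -1.5 11.9] z 0.05 t 16.9667
[ 6.7 -6.5  0.1]
[ 5.5 -7.6  0.1]
[ 4.8 -8.   0.1]
[ 4.1 -8.4  0.1]
[ 3.3 -8.7  0.1]
[ 2.5 -9.   0.1]
[ 1.8 -9.2  0.1]
[ 1.  -9.3  0.1]
[ 0.1 -9.3  0.1]
[-0.7 -9.3  0.1]
[-1.5 -9.2  0.1]
[-2.3 -9.1  0.1]
```

>>> {"op": "play_rows", "data": {
  "linear": [
    [6.5, -6.5, 2],
    [5.5, -7.5, 2],
    [4.8, -8, 2],
    [4, -8.5, 2],
    [3.3, -8.7, 2],
    [2.5, -9, 2]
  ],
  "turn": [
    [0, 0, 0],
    [0, 0, 0],
    [0, 0, 0],
    [0, 0, 0],
    [0, 0, 0],
    [0, 0, 0]
  ]
}}

```text
time_s: 17.47
tcp_pos: [0.5036, -0.1299, 0.0501]
ee_rot: [-3.109, -0.017, -1.817]
ft_force: [1.1, 2.7, 9.6]
opening: 0.0
```

```bash
python3 - <<'E'
from h import *
fix(); arcrows(5,12,.107)
E
```

```text
fix rotvec [-0.033 -0.017  0.   ]
ang -110.17 r 0.1086 F [1.1 2.7 9.6] z 0.0501 t 17.4667
[-1.  -9.5  0.3]
[-0.2 -9.3  0.3]
[-1.1 -9.3  0.3]
[-1.9 -9.1  0.3]
[-2.6 -8.9  0.2]
[-3.4 -8.7  0.2]
[-4.2 -8.4  0.2]
[-4.9 -8.   0.2]
[-5.5 -7.5  0.1]
[-6.2 -7.   0.1]
[-6.8 -6.4  0.1]
[-7.3 -5.8  0.1]
```

>>> {"op": "play_rows", "data": {
  "linear": [
    [-1, -9.3, 2],
    [-0.3, -9.3, 2],
    [-1, -9.3, 2],
    [-2, -9, 2],
    [-2.6, -9, 2],
    [-3.4, -8.7, 2]
  ],
  "turn": [
    [-0.01, -0.005, 0],
    [-0.01, -0.005, 0],
    [-0.01, -0.005, 0],
    [0, 0, 0],
    [0, 0, 0],
    [0, 0, 0]
  ]
}}

```text
time_s: 17.97
tcp_pos: [0.5725, -0.1385, 0.05]
ee_rot: [-3.118, -0.003, -1.82]
ft_force: [-0.6, 3.4, 11.5]
opening: -0.0002
```

```bash
python3 - <<'E'
from h import *
fix(); arcrows(5,12,.107)
p,d,c=snap('top','top11'); cv2.imwrite('pics/top11z.png',cv2.resize(p[130:250,250:400],None,fx=5,fy=5,interpolation=cv2.INTER_CUBIC)[:,:,::-1])
for k in 'ol': [print('   ',*b) for b in blobs('top11',k)]
E
```

```text
fix rotvec [-0.023 -0.003  0.   ]
ang -74.07 r 0.1149 F [-0.6  3.4 11.5] z 0.05 t 17.9667
[-11.9  -3.9   0.1]
[-5.7 -7.4  0.2]
[-6.3 -6.9  0.1]
[-6.9 -6.3  0.1]
[-7.4 -5.7  0.1]
[-7.9 -5.   0.1]
[-8.3 -4.3  0.1]
[-8.6 -3.5  0.1]
[-8.9 -2.8  0. ]
[-9.1 -2.   0. ]
[-9.3 -1.2 -0. ]
[-9.3 -0.4 -0. ]
    -116.1 0.074 216 [550.0, 362.0]
    -98.2 0.072 487 [557.0, 329.0]
    -96.8 0.051 597 [526.0, 322.0]
    41.7 0.075 240 [375.0, 229.0]
    60.3 0.042 173 [394.0, 281.0]
    119.0 0.075 391 [351.0, 368.0]
    140.8 0.04 152 [411.0, 360.0]
```

View pics/top11z.png

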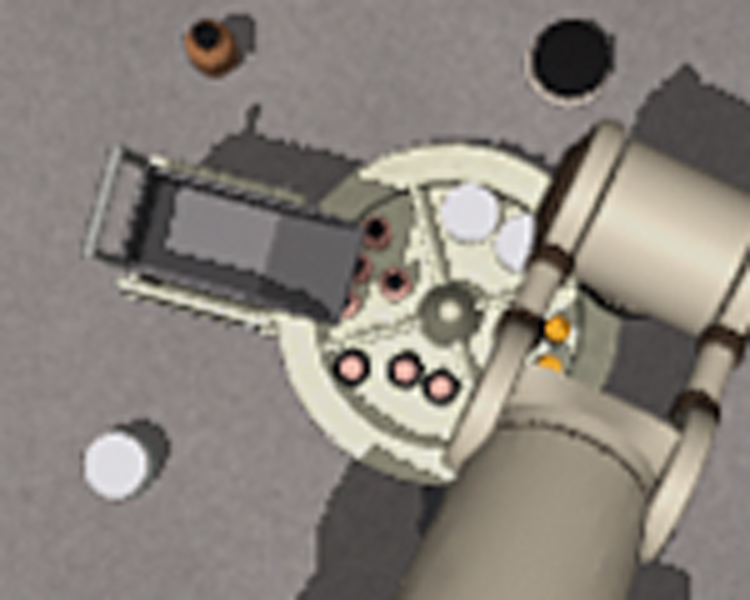

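>>> {"op": "play_rows", "data": {
  "linear": [
    [-9, -5.5, 2],
    [-6.5, -7, 2],
    [-6.3, -6.9, 2]
  ],
  "turn": [
    [-0.01, 0, 0],
    [-0.01, 0, 0],
    [0, 0, 0]
  ]
}}

```text
time_s: 18.27
tcp_pos: [0.6042, -0.1251, 0.05]
ee_rot: [-3.126, -0.006, -1.821]
ft_force: [-1.9, 3.7, 12.4]
opening: -0.0001
```

```bash
python3 - <<'E'
from h import *
fix(); arcrows(3,4,.107)
p,d,c=snap('top','top12')
for k in 'ol': [print('   ',*b) for b in blobs('top12',k)]
E
```

```text
fix rotvec [-0.016 -0.006  0.   ]
ang -56.93 r 0.1158 F [-1.9  3.7 12.4] z 0.05 t 18.2667
[-10.2   2.8  -0.1]
[-4.4 -3.5  0. ]
[-4.6 -3.2  0. ]
[-4.7 -3.   0. ]
    -79.8 0.072 413 [557.0, 294.0]
    -46.0 0.047 628 [501.0, 264.0]
    136.1 0.075 440 [371.0, 395.0]
```

>>> {"op": "play_rows", "data": {
  "linear": [
    [0, 0, -12],
    [0, 0, -12],
    [0, 0, -20],
    [10, 5, -10],
    [20, 10, 0],
    [0, 0, 0]
  ],
  "turn": [
    [0, 0, 0],
    [-0.01, 0, 0],
    [0, 0, 0],
    [0, 0, 0],
    [0, 0, 0],
    [0, 0, 0]
  ]
}}

```text
time_s: 18.82
tcp_pos: [0.5827, -0.1503, 0.1074]
ee_rot: [-3.133, -0.006, -1.817]
ft_force: [-0.9, 0.4, -0.4]
opening: 0.0001
```

```bash
python3 - <<'E'
from h import *
p,d,c=snap('top','top13'); cv2.imwrite('pics/top13z.png',cv2.resize(p[130:250,250:400],None,fx=5,fy=5,interpolation=cv2.INTER_CUBIC)[:,:,::-1])
for k in 'ol': [print('   ',*b) for b in blobs('top13',k)]
fix(); goto([*rim(-70,.106)[:2],.06])
E
```

```text
-99.9 0.074 387 [561.0, 333.0]
    -80.2 0.065 695 [547.0, 296.0]
    135.7 0.082 177 [363.0, 402.0]
    138.1 0.067 190 [382.0, 388.0]
    162.1 0.045 310 [429.0, 377.0]
fix rotvec [-0.009 -0.005  0.   ]
t 18.8667 pos [ 0.5837 -0.1492  0.1077] rot [-3.132 -0.005 -1.817] F [0.2 0.7 0.8] need tool mm [-19.6  12.   47.4] rows@40 1.3178879450283754
```

View pics/top13z.png

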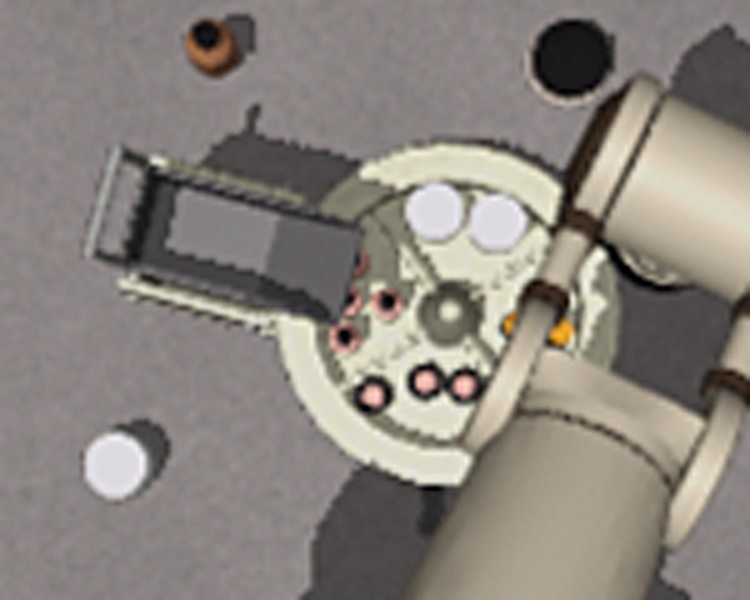

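```bash
cat >> h.py <<'E'
def jars(tag):
    p,d,T,k=load(tag); q=cv2.resize(p[130:250,250:400],None,fx=5,fy=5,interpolation=cv2.INTER_CUBIC)
    m=((q[:,:,2].astype(int)-q[:,:,0]>3)&(q.min(2)>180)).astype(np.uint8)
    m=cv2.morphologyEx(m,cv2.MORPH_OPEN,np.ones((9,9)))
    n,l,s,c=cv2.connectedComponentsWithStats(m); 
    return [(wang(tag,*c[i],z=.055),s[i,4]) for i in range(1,n) if s[i,4]>800]
E
python3 - <<'E'
from h import *
for t in ['top0','top9','top11','top13']: print(t,jars(t))
for u,v in [(388,301),(345,337)]: print(wang('top13',u,v,.07))
E
```

```text
top0 []
top9 []
top11 []
top13 []
(np.float64(79.2), np.float64(0.042))
(np.float64(103.1), np.float64(0.071))
```

>>> {"op": "play_rows", "data": {
  "linear": [
    [-8, 6, 8],
    [-8, 4, 12],
    [-2, 1, 12],
    [0, 0, 6],
    [0, 0, 0]
  ],
  "turn": [
    [-0.01, -0.005, 0],
    [0, 0, 0],
    [0, 0, 0],
    [0, 0, 0],
    [0, 0, 0]
  ]
}}

```text
time_s: 19.28
tcp_pos: [0.5754, -0.1268, 0.0655]
ee_rot: [3.137, 0.002, -1.819]
ft_force: [0.3, 0.3, -0.6]
opening: -0.0001
```

```bash
python3 - <<'E'
from h import *
fix(); arcrows(3,4,.107)
goto([*rim(-70,.106)[:2],.05])
E
```

```text
fix rotvec [0.004 0.002 0.   ]
ang -70.81 r 0.1046 F [ 0.3  0.3 -0.6] z 0.0655 t 19.2833
[-1.2 -5.9 -0. ]
[-3.4 -4.4 -0. ]
[-3.7 -4.2 -0. ]
[-3.9 -4.  -0. ]
t 19.2833 pos [ 0.5754 -0.1268  0.0655] rot [ 3.137e+00  2.000e-03 -1.819e+00] F [ 0.3  0.3 -0.6] need tool mm [ 0.4 -2.1 15.4] rows@40 0.3898119662490743
```

>>> {"op": "play_rows", "data": {
  "linear": [
    [0, 0, 4],
    [0, 0, 5],
    [0, 0, 4],
    [0, 0, 3],
    [0, 0, 2],
    [-3, -7, 2],
    [-4.5, -6, 2],
    [-4.5, -5.5, 2]
  ],
  "turn": [
    [0, 0, 0],
    [0, 0, 0],
    [0, 0, 0],
    [0, 0, 0],
    [0, 0, 0],
    [0, 0, 0],
    [0, 0, 0],
    [0, 0, 0]
  ]
}}

```text
time_s: 19.95
tcp_pos: [0.603, -0.1181, 0.05]
ee_rot: [-3.137, 0.008, -1.82]
ft_force: [-3.1, 3.8, 10.4]
opening: 0.0
```

```bash
python3 - <<'E'
from h import *
fix(); arcrows(3,2,.107)
p,d,c=snap('top','top14'); cv2.imwrite('pics/top14z.png',cv2.resize(p[130:250,250:400],None,fx=5,fy=5,interpolation=cv2.INTER_CUBIC)[:,:,::-1])
for k in 'ol': [print('   ',*b) for b in blobs('top14',k)]
E
```

```text
fix rotvec [-0.005  0.008 -0.   ]
ang -55.48 r 0.1093 F [-3.1  3.8 10.4] z 0.05 t 19.95
[-5.9 -1.8  0.1]
[-4.5 -3.3  0.1]
    -84.4 0.074 409 [562.0, 302.0]
    -79.7 0.047 179 [520.0, 300.0]
    -62.9 0.072 406 [547.0, 263.0]
    -42.1 0.046 604 [496.0, 262.0]
    151.4 0.075 391 [395.0, 413.0]
```

View pics/top14z.png

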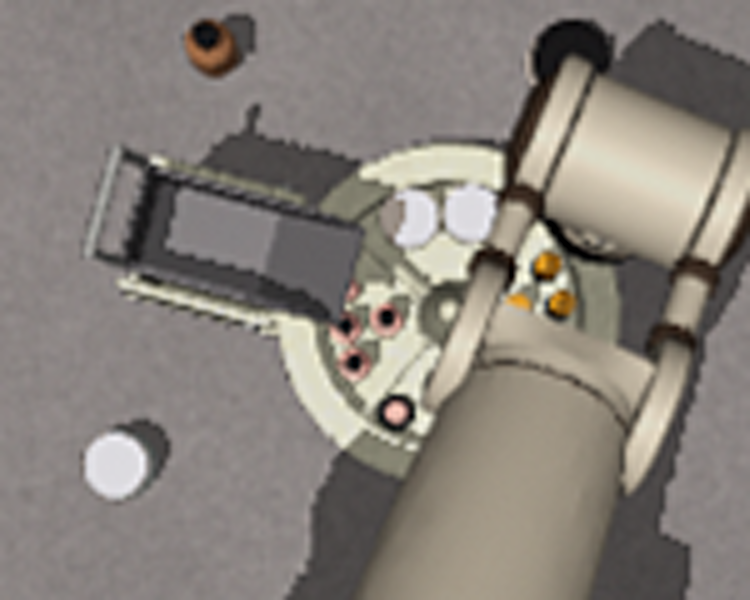

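```bash
python3 - <<'E'
from h import *
arcrows(-5,2,.108)
E
```

```text
ang -54.8 r 0.1099 F [-0.1  2.5  6.2] z 0.05 t 20.0
[ 5.6  7.9 -0.1]
[ 6.3  7.  -0.1]
```

>>> {"op": "play_rows", "data": {
  "linear": [
    [5.6, 8, 2],
    [6, 7, 2]
  ],
  "turn": [
    [0, 0, 0],
    [0, 0, 0]
  ]
}}

```text
time_s: 20.17
tcp_pos: [0.592, -0.1253, 0.05]
ee_rot: [-3.125, 0.009, -1.818]
ft_force: [-2.7, 6.1, 12.9]
opening: 0.0
```

```bash
python3 - <<'E'
from h import *
snap('top','top15')
for k in 'ol': [print('   ',*b) for b in blobs('top15',k)]
arcrows(-5,2,.108)
E
```

```text
-93.3 0.047 209 [521.0, 317.0]
    -91.2 0.074 465 [562.0, 316.0]
    -69.8 0.072 452 [552.0, 276.0]
    -64.3 0.043 564 [508.0, 285.0]
    143.0 0.083 164 [374.0, 413.0]
    146.7 0.07 232 [392.0, 401.0]
ang -63.01 r 0.1098 F [-0.8  3.9  9.1] z 0.05 t 20.2167
[ 4.5  8.6 -0.2]
[ 5.2  7.8 -0.2]
```

>>> {"op": "play_rows", "data": {
  "linear": [
    [2, 4, 2],
    [0, 0, 1]
  ],
  "turn": [
    [0, 0, 0],
    [0, 0, 0]
  ]
}}

```text
time_s: 20.38
tcp_pos: [0.5886, -0.1274, 0.0502]
ee_rot: [-3.121, 0.009, -1.819]
ft_force: [0.1, -0.7, 0.0]
opening: 0.0003
```

```bash
python3 - <<'E'
from h import *
snap('top','top16')
for k in 'ol': [print('   ',*b) for b in blobs('top16',k)]
arcrows(-5,2,.108)
E
```

```text
-93.5 0.074 458 [562.0, 320.0]
    -71.7 0.072 438 [553.0, 279.0]
    -71.7 0.043 609 [511.0, 293.0]
    108.4 0.071 160 [348.0, 347.0]
    142.8 0.075 409 [381.0, 403.0]
    170.9 0.047 303 [439.0, 383.0]
ang -64.29 r 0.1105 F [-1.4  1.7  5.3] z 0.0501 t 20.4333
[ 3.8  9.1 -0.2]
[ 5.1  7.9 -0.2]
```

>>> {"op": "play_rows", "data": {
  "linear": [
    [0, 0, -15],
    [0, 0, -15],
    [0, 0, -25],
    [0, 0, -35],
    [30, -10, -30],
    [38, -10, -20],
    [38, -10, -20],
    [38, -10, 0],
    [38, -10, 0],
    [20, 0, 0],
    [0, 0, 0]
  ],
  "turn": [
    [0, 0, 0],
    [0, 0, 0],
    [-0.015, 0.008, 0],
    [0, 0, 0],
    [0, 0, 0],
    [0, 0, 0],
    [0, 0, 0],
    [0, 0, 0],
    [0, 0, 0],
    [0, 0, 0],
    [0, 0, 0]
  ]
}}

```text
time_s: 21.35
tcp_pos: [0.5848, -0.3421, 0.2125]
ee_rot: [-3.138, -0.005, -1.815]
ft_force: [0.3, 0.4, -0.1]
opening: 0.0001
```

```bash
python3 - <<'E'
from h import *
o=readout.get_obs(); print(o['time_s'],o['tcp_pos'])
p,d,c=snap('top','top17'); cv2.imwrite('pics/top17z.png',cv2.resize(p[130:250,250:400],None,fx=5,fy=5,interpolation=cv2.INTER_CUBIC)[:,:,::-1])
for k in 'ol': [print('   ',*b) for b in blobs('top17',k)]
snap('scene','scene17')
E
```

```text
21.35 [ 0.58483071 -0.34206719  0.2125494 ]
    -114.4 0.072 471 [549.0, 358.0]
    -93.5 0.075 504 [562.0, 320.0]
    -93.3 0.044 495 [517.0, 317.0]
    -72.3 0.072 488 [554.0, 280.0]
    -159.5 0.05 322 [477.0, 385.0]
    108.5 0.071 160 [348.0, 347.0]
    142.8 0.075 415 [381.0, 403.0]
    171.9 0.046 321 [440.0, 382.0]
```

View pics/top17z.png

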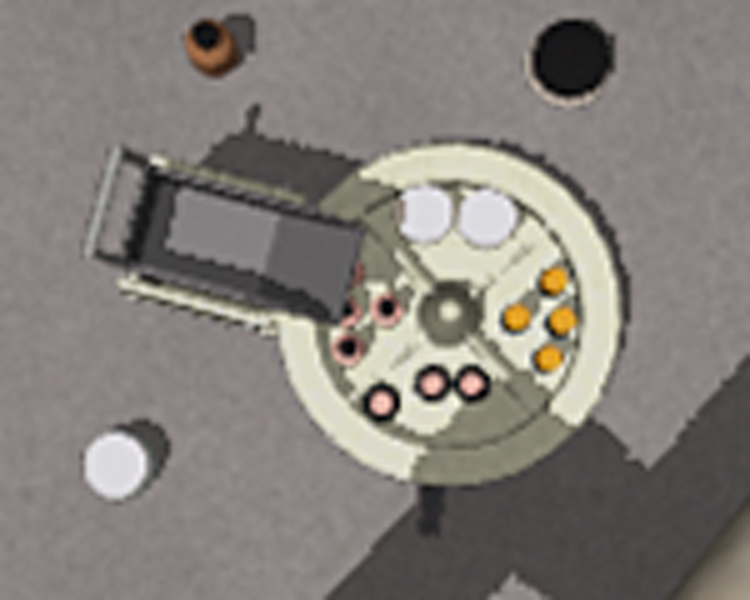

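View pics/scene17.png

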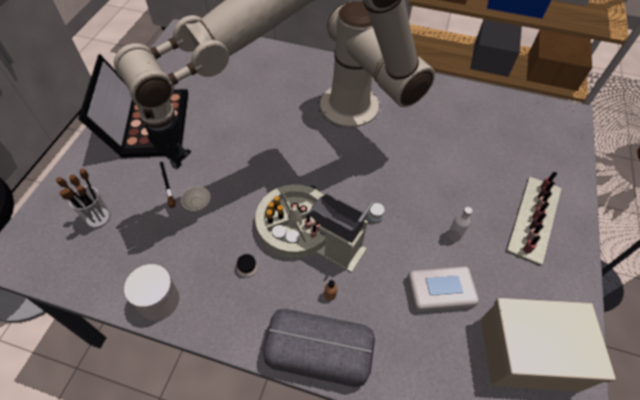

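The pocket with all three compacts stands at 176.5°, against about 175.6° for the pick-up bar. The bin is home and empty, and the other things haven't moved. Handing in.

```bash
python3 - <<'E'
from h import *
for z in (.005,.02,.04): print(wang('top17',430,533,z),wang('top17',432,500,z))
a,W=cloud('top0');b,W2=cloud('top17')
for u,v in [(293,139),(364,141),(197,225),(274,222),(432,188),(210,168)]: print((W2[v,u]-W[v,u]).round(3))
order.hand_in()
E
```

```text
(np.float64(175.2), np.float64(0.148)) (np.float64(175.0), np.float64(0.126))
(np.float64(175.1), np.float64(0.148)) (np.float64(174.9), np.float64(0.125))
(np.float64(175.1), np.float64(0.147)) (np.float64(174.8), np.float64(0.125))
[ 0.001  0.    -0.003]
[ 0.001 -0.    -0.003]
[-0.     0.001 -0.002]
[-0.     0.001 -0.009]
[-0.036  0.132  0.574]
[-0.    -0.     0.001]
the job is handed in; nothing more can be done
```

The job is done and handed in at about 21.5 s, well inside the 72 s limit.

- **First turn:** I turned the carousel about -60° by dragging on its rim, which put the empty pocket within about 0.5° of the drop position.
- **Tipping:** I pulled the bin to its stop, where the measured tool force rose to about 39 N. All three compacts landed in the pocket, as the wrist and top pictures show.
- **Return:** I pushed the bin back against its home stop. The bar measured the same position as before, and the bin was empty.
- **Second turn:** I turned the filled pocket to the pick-up bar. I overshot by about 10° and turned it back.

**Last checks:**
- **Filled pocket:** it stands at 176.5°. My first two estimates of the pick-up bar's direction gave about 175.6°, but a last measurement gave about 175.1°. The remaining error is therefore 1 to 1.5°.
- **Foundation, cream, spray and wipes:** depth readings match the start within about 3 mm.
- **Powder jar:** it is unmoved sideways. A 9 mm height difference at that pixel is probably depth noise at its edge.
- **Dish:** the arm was covering it in the last top view, so I checked it only by eye in the scene view. It looks in place there.
- **Brush:** also checked only by eye in the scene view, and it looks in place.

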